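# Fit the drained filter funnel to the suction flask and pump it down

### The job

The white filter funnel was left upside down on the worktop to drain. Turn it right way up, regripping it on the way, and lower its black tapered stopper gently into the neck of the suction flask (do not drop it in or ram the glass) until it is fully home, standing straight with its grey hub on the rim. Then squeeze the pump's red trigger all the way in and let it spring back; leave the other things standing where they are.

Things in the scene. Friction and masses are not known exactly. Their poses are not given: they have to be found in the camera images.
- funnel_mid (a point): Centre of the loose white filter funnel, on its axis half-way along; 160 mm long, 0.16 kg, round. z runs along the axis towards the STEM TIP: up at the start, when it stands on its open mouth; down when it is in the flask. Along z from here: stem tip +80 mm, hub +23 to -17 mm, mouth -80 mm. On its side it lies steadily on bead and hub (no rolling), centre 25 mm up, stem 4 deg down.
- funnel_seat (a point): On the funnel's axis, 23 mm from its centre towards the stem tip (same axes): the flat end of the grey ribbed hub, which lands on the flask's rim. The hub is 48 mm thick and runs 40 mm from here towards the mouth. Towards the tip: black rubber stopper, 34 mm thick here, tapering to 26 mm over 32 mm, then the white stem, 14 mm thick, 25 mm long.
- funnel_cup (a point): On the funnel's axis in the middle of its white cup, 51 mm from its centre towards the mouth (same axes as funnel_mid). The cup is 56 mm thick outside with a 3 mm wall and 52 mm long, from 23 mm nearer the stem (where a short shoulder joins the hub) to the open mouth 29 mm away; the last 6 mm carry the eight-sided bead, 59 mm over flats, 64 mm over corners.
- flask_rim (a point): Centre of the glass suction flask's mouth, in the plane of its rim, 137 mm above the worktop. Bore 37 mm, straight for 42 mm, wider below; rim 50 mm outside, foot 85 mm. Fixed on the filter station's base plate (112 x 262 mm), at any small yaw. Axes: the station's, x away from the worker, y along the plate from pump to flask, z up. A steel line leaves the neck towards -y, 29 mm below the rim.
- pump_gauge (a point): Centre of the dial of the pump's round gauge (43 mm across), 92 mm above the worktop, the highest part of the pump. The grey barrel, 36 mm thick, lies under it along the station's y, from 51 mm towards the flask to 55 mm the other way. Axes: the station's.
- trigger_pad (a point): Middle of the pushed face (towards the flask) of the red trigger, 52 mm above the worktop. Trigger and fixed grip stick out level, side by side, to the station's -x (the worker). The trigger is 11 mm thick along y, 22 mm high, runs 37 mm beyond this point to a rounded 15 mm thick end, and is pushed towards the station's -y. Axes: the station's, turned with the trigger.
- grip_pad (a point): Middle of the outer face (station's -y) of the fixed black grip, 52 mm above the worktop; the grip is 19 mm thick along y, 26 mm high, and ends 23 mm beyond this point towards -x. Axes: the station's. Over grip and trigger together it is 57 mm here at rest, about 38 mm with the trigger fully in. Nothing above them, 38 mm free below.
- pump_trigger (a joint): Trigger angle about a vertical hinge 55 mm from trigger_pad towards the barrel: 0 at rest, grows as it is squeezed towards the grip, stops at 0.33 rad (fully in). A spring returns it; at the pad it takes about 3 N to start and 8 N at the stop.
- yellow_rack: Bystander, loose: yellow rack, 111 x 72 x 40 mm; origin under its centre.
- tip_box: Bystander, loose: pipette tip box with clear lid, 84 x 128 x 99 mm; origin under its centre.
Things that resemble listed ones, but are neither listed nor needed, are in the scene too. There is more than one size of the part that bears funnel_mid; the job needs the larger.

How it is judged (in metres and radians):
On the way, in this order (a step that is already met when the one before it is completed fails the run):
1. the funnel stands right way up, seated in the flask's neck and let go (horizontal distance between funnel_seat and flask_rim below 0.004 m and z of funnel_seat in the frame of flask_rim between -0.003 and 0.003 m and angle between funnel_mid's own z axis and vertical above 3.08 rad and contact force between funnel and the fingers below 0.1 N), for 0.3 s.
2. with the funnel seated, the trigger is squeezed all the way in (value of joint pump_trigger above 0.29 rad and horizontal distance between funnel_seat and flask_rim below 0.004 m and z of funnel_seat in the frame of flask_rim below 0.003 m), for 0.1 s.
At the end, for the whole second after the job is handed in: The funnel stands in the flask's neck with its stem down, its hub on the rim (seat within 3 mm of the rim's height and 4 mm of its centre), upright within 0.06 rad and at rest, and the trigger is back at rest (under 0.03 rad) after having been squeezed past 0.29 rad with the funnel seated (horizontal distance between funnel_seat and flask_rim below 0.004 m and z of funnel_seat in the frame of flask_rim between -0.003 and 0.003 m and angle between funnel_mid's own z axis and vertical above 3.08 rad and linear speed of funnel below 0.02 m/s and value of joint pump_trigger below 0.03 rad); the robot touches nothing.
It fails at once if the funnel strikes or presses the flask with more than 40 N (contact force between funnel and filter_station above 40 N).
It fails at once if the funnel drops into the flask's neck: falls faster than 0.45 m/s with its stem in or at the neck (horizontal distance between funnel_seat and flask_rim below 0.02 m and z of funnel_seat in the frame of flask_rim between -0.005 and 0.05 m and linear speed of funnel above 0.45 m/s).
It fails at once if a bystander (yellow rack, tip box) is shifted by more than 30 mm or tipped (distance of any of yellow_rack, tip_box from where it was at the start of the episode above 0.03 m or angle between any of yellow_rack, tip_box's own z axis and vertical above 0.3 rad).
It also fails if it takes over 72 s, if anything falls off the work surface, if the arm or the gripper's body presses on something with over 40 N, if the wrist force passes 120 N, or if a joint passes its speed limit or range.

### The arm

A 6-joint arm with a two-finger parallel gripper is mounted at the origin on a cart in front of the work surface, level with it; the furniture and walls round the work are solid. World frame = base frame: x ahead of the robot, y to its left, z up, the work surface at z = 0. Lengths are in mm, angles in rad, forces in N, time in s.
With the tool pointing down it reaches from about 400 to 825 mm from the base axis. Payload 7 kg.
Tool frame: the origin (TCP) lies at the very end of the fingers, on their centre line; the grasp point (between the pads) lies 19 mm behind it; z points along the fingers, y is the direction in which the jaws open and shut (so a half turn about z gives the same grasp; the last joint's range is limited). The gripper opens to 88 mm and grips with 3 to 60 N. Pads are 19 mm wide; open, the fingers measure 130 mm over their backs; the gripper's body (78 mm by 193 mm) begins 47 mm behind the grasp point.
Start: joints at [0.288, 0.359, 0.012, 0, -1.224, -0.288], TCP at [674.978, -0.019, 190.461] pointing down, gripper open.
Joint ranges: [-3.07, 3.07], [-1.43, 2.12], [-1.02, 1.25], [-3.03, 1.67], [-3.05, -0], [-3.03, 3.03]. Speed limits (rad/s): [2.39, 2.39, 3.01, 3.14, 3.14, 3.14].

### API

Orientations are given as a unit quaternion [x, y, z, w].
In Python, from plant import bot gives the robot as it stands. Calls block until the motion is done:
- bot.move_ptp(position, orientation): joint-space move of the TCP to a pose.
- bot.line_to(position, velocity=150, ori=None): straight line of the TCP; ori=None keeps the orientation; velocity is the mean speed in mm/s.
- bot.move_joints(angles): joint-space move.
- bot.move_gripper(opening, force=None): finger opening in mm; force is the grip in N (None keeps the last); returns when the fingers have stopped.
- bot.pause(seconds).
- bot.solve_ik(position, orientation): joint angles nearest the present ones, or None.
- bot.read_state(): the state.
- bot.camera(name): name is "scene" or "side" or "wrist"; returns the picture (400x640x3 uint8, red, green, blue); there is no depth.
- bot.get_calibration(name): a dict with "fx", "fy", "cx", "cy" (pixels), "view" (4x4, takes a point from world to camera coordinates); the wrist camera has in their place "T_tool_cam" (4x4, takes a point from camera to tool coordinates, whose origin is the TCP and whose axes are the flange's). Camera axes: x right, y up, looking along -z (the intrinsics and any distortion apply to the point x, -y, -z); pixel columns grow to the right and rows downward; lengths in mm; the calibration is good to about 2 mm. A picture is of the moment at which its call begins: read the wrist's pose just before it. get_calibration takes no time and is no camera call.
A pose or a line that the arm cannot do raises bot.Unreachable and nothing moves.
- bot.close_job(): hands the job in, once; it reports no verdict.
The state is a dict: "t": time; "joint_pos": joint angles; "qvel": joint speeds; "tau": joint torques, N m; "tcp_pos": TCP position; "eef_rot": TCP orientation; "contact_force": force on the tool from outside, world axes, zero at the start; "moment": the same for the moment, N m; "width": finger opening in mm.
Only numpy, scipy, OpenCV 4.12 (cv2) and the standard library are available. Lean on these libraries where they do the work, as an engineer would, in place of code of your own. Each camera call takes 0.05 s, during which the arm holds its last target.

## Working session

There is one attempt and no reset: what is moved stays moved. The work goes in short steps, each a Python script; the robot and the scene stay as the last script left them, time stands still between calls to the robot, and variables do not carry over. Pictures are saved under pics/ and viewed, and the job is handed in when it is done.

```bash
ls; mkdir -p pics; python3 - <<'E'
from plant import bot
import cv2
s=bot.read_state();print(s)
for n in ["scene","side","wrist"]:
    im=bot.camera(n);cv2.imwrite(f"pics/{n}0.png",im[:,:,::-1]);print(n,bot.get_calibration(n))
E
```

```text
pics
{'t': 0.0, 'joint_pos': array([ 2.88075045e-01,  3.59385170e-01,  1.10605689e-02, -3.33605280e-04,
       -1.22407226e+00, -2.88086299e-01]), 'qvel': array([ 0.00048693, -0.00042059,  0.00178554,  0.00047492,  0.00147548,
        0.00182602]), 'tau': array([-8.00930356e-04, -5.82726967e+01,  2.93058443e+01,  6.99745238e+00,
        6.93249181e-03, -2.06530804e-04]), 'tcp_pos': array([ 6.74463972e+02, -5.21850189e-02,  1.89527555e+02]), 'eef_rot': array([-7.07062397e-01,  7.07150693e-01,  5.19615485e-04, -6.28505945e-04]), 'contact_force': array([-0.57092291,  0.23242562,  0.99153485]), 'moment': array([ 0.04903554, -0.02282476, -0.04138521]), 'width': 87.55356598597132}
scene {'fx': 406.1117632469235, 'fy': 406.1117632469235, 'cx': 318.7886090381678, 'cy': 201.7219599551615, 'view': array([[ 3.03624190e-01, -9.52500288e-01,  2.35701704e-02,
        -1.86905514e+02],
       [ 4.12260122e-01,  1.53636277e-01,  8.98018645e-01,
        -2.92632547e+02],
       [-8.58984251e-01, -2.62943143e-01,  4.39325575e-01,
        -1.05522248e+03],
       [ 0.00000000e+00,  0.00000000e+00,  0.0
[... 264 characters left out ...]
-01, -4.95880505e-01,  8.34143334e-01,
        -2.32251751e+02],
       [-3.68732524e-01,  7.48221997e-01,  5.51543442e-01,
        -1.40952621e+03],
       [ 0.00000000e+00,  0.00000000e+00,  0.00000000e+00,
         1.00000000e+00]])}
wrist {'fx': 346.1497450474026, 'fy': 346.1497450474026, 'cx': 319.3033607664345, 'cy': 199.80079409145688, 'T_tool_cam': array([[ 2.42214591e-04,  9.56733379e-01,  2.90965946e-01,
         8.00077440e+01],
       [ 9.99999589e-01,  2.24195909e-05, -9.06168111e-04,
        -2.80094761e-01],
       [-8.73484617e-04,  2.90966046e-01, -9.56732981e-01,
        -1.94514548e+02],
       [ 0.00000000e+00,  0.00000000e+00,  0.00000000e+00,
         1.00000000e+00]])}
```

View pics/scene0.png

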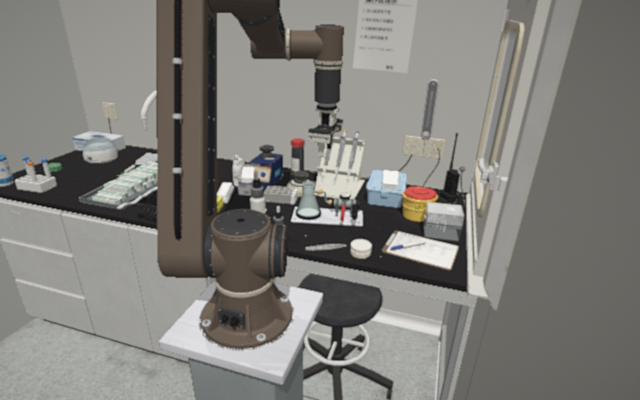

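View pics/side0.png

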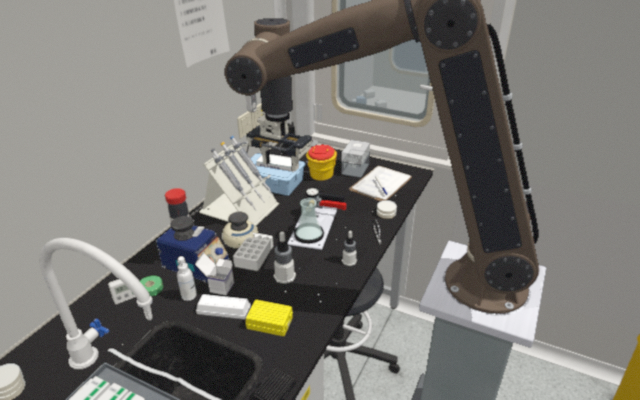

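View pics/wrist0.png

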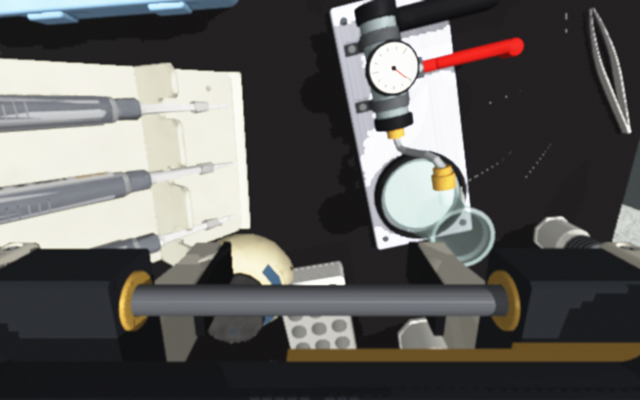

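Candidates for the funnel in the side view are (284,262), larger, and (349,248), smaller. I'll confirm with an enlarged crop.

```bash
python3 - <<'E'
import cv2
a=cv2.imread("pics/side0.png")[180:300,250:410];cv2.imwrite("pics/crop_side.png",cv2.resize(a,None,fx=5,fy=5,interpolation=cv2.INTER_CUBIC))
a=cv2.imread("pics/scene0.png")[150:260,210:370];cv2.imwrite("pics/crop_scene.png",cv2.resize(a,None,fx=5,fy=5,interpolation=cv2.INTER_CUBIC))
E
```

```text
(no output)
```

View pics/crop_side.png

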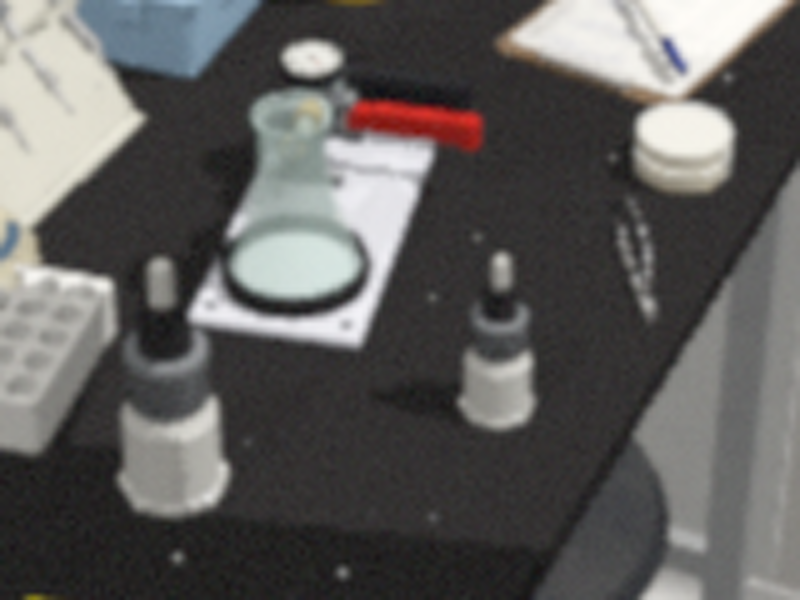

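View pics/crop_scene.png

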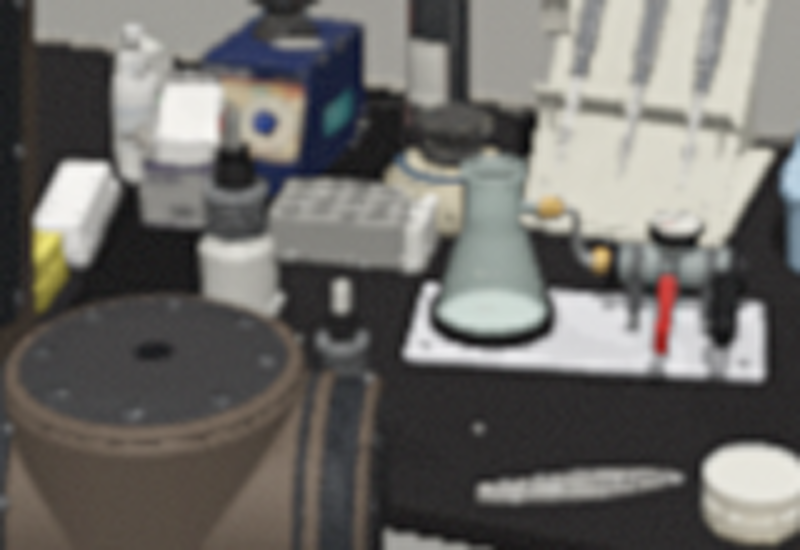

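The larger funnel is the one at side (284,262), crop (170,400). Its tip is at side (282,232) and scene (256,172). The one at (349,248) is clearly smaller. The flask rim is at side (308,201) and scene (309,184).

```bash
cat > h.py <<'E'
import numpy as np, cv2
from scipy.spatial.transform import Rotation as R
from plant import bot
def cam(n,st=None):
    c=bot.get_calibration(n)
    if n=="wrist":
        T=np.eye(4);T[:3,:3]=R.from_quat(st["eef_rot"]).as_matrix();T[:3,3]=st["tcp_pos"]
        M=T@c["T_tool_cam"]
    else: M=np.linalg.inv(c["view"])
    return c,M
def ray(n,uv,st=None):
    c,M=cam(n,st)
    d=np.array([(uv[0]-c["cx"])/c["fx"],-(uv[1]-c["cy"])/c["fy"],-1.])
    d=M[:3,:3]@d;return M[:3,3],d/np.linalg.norm(d)
def onz(n,uv,z,st=None):
    o,d=ray(n,uv,st);return o+d*(z-o[2])/d[2]
def tri(*rays):
    A=0;b=0
    for o,d in rays:
        P=np.eye(3)-np.outer(d,d);A=A+P;b=b+P@o
    x=np.linalg.solve(A,b);return x,[np.linalg.norm((np.eye(3)-np.outer(d,d))@(x-o)) for o,d in rays]
def proj(n,p,st=None):
    c,M=cam(n,st);q=np.linalg.inv(M)@np.append(p,1);return np.array([c["cx"]-c["fx"]*q[0]/q[2],c["cy"]+c["fy"]*q[1]/q[2]])
def snap(n,name):
    st=bot.read_state();im=bot.camera(n);cv2.imwrite(f"pics/{name}.png",im[:,:,::-1]);np.save(f"pics/{name}.npy",np.r_[st["tcp_pos"],st["eef_rot"]]);return st,im
def ld(name):
    a=np.load(f"pics/{name}.npy");return dict(tcp_pos=a[:3],eef_rot=a[3:])
E
python3 - <<'E'
from h import *
np.set_printoptions(precision=1,suppress=True)
print("tip",tri(ray("side",(282,231.6)),ray("scene",(256.4,172))),onz("side",(282,231.6),160),onz("scene",(256.4,172),160))
print("mouth",onz("side",(284.8,278),0))
print("rim",tri(ray("side",(308.4,201.4)),ray("scene",(309.4,183.6))),onz("side",(308.4,201.4),137),onz("scene",(309.4,183.6),137))
print("small",tri(ray("side",(350,232)),ray("scene",(278.3,209))))
st=bot.read_state()
for n,uv,z in [("gauge",(393,67),92),("trigend",(517,46),52),("flask foot",(422,195),3),("platecorner1",(380,246),3),("pc2",(468,231),3),("plate3",(334,8),3)]:
  print(n,onz("wrist",uv,z,st))
print("yellow side",onz("side",(270,310),40))
E
```

```text
tip (array([541.9, 224. , 161.4]), [np.float64(0.3381299803557829), np.float64(0.338129980355965)]) [542.6 222.9 160. ] [545.8 225.8 160. ]
mouth [535.5 234.9   0. ]
rim (array([565.2,  23.3, 136.5]), [np.float64(0.1893591659644562), np.float64(0.1893591659646342)]) [565.   23.8 137. ] [563.6  22.9 137. ]
small (array([398. ,  75.6, 104.7]), [np.float64(1.9402723094060645), np.float64(1.9402723094060148)])
gauge [ 616.2 -100.9   92. ]
trigend [ 499.5 -121.2   52. ]
flask foot [556.5  30.2   3. ]
platecorner1 [601.4  93.9   3. ]
pc2 [498.1  74.6   3. ]
plate3 [ 659.8 -161.6    3. ]
yellow side [484.3 396.   40. ]
```

```bash
cat >> h.py <<'E'
def quat(z,y):
    z=np.array(z,float);z/=np.linalg.norm(z);y=np.array(y,float);y-=z*(y@z);y/=np.linalg.norm(y)
    return R.from_matrix(np.c_[np.cross(y,z),y,z]).as_quat()
def hq(az,pitch,flip):
    # az deg heading of tool, pitch deg down, jaws horizontal
    a,b=np.radians([az,pitch]);z=[np.cos(a)*np.cos(b),np.sin(a)*np.cos(b),-np.sin(b)]
    return quat(z,np.array([-np.sin(a),np.cos(a),0])*flip),np.array(z)
E
python3 - <<'E'
from h import *
np.set_printoptions(precision=2,suppress=True)
for name,g in [("pick",[541,226,83]),("lift",[541,226,260]),("flask",[565,23,157])]:
  for p in (0,20,45):
    for f in (1,-1):
      r=[]
      for az in range(-180,180,15):
        q,z=hq(az,p,f);s=bot.solve_ik(list(np.array(g)+19*z),list(q))
        if s is not None:r.append((az,np.round(s,2)))
      print(name,p,f); 
      for x in r: print("   ",x)
E
```

```text
pick 0 1
    (-180, array([ 0.37,  1.26,  0.89, -0.82, -2.62,  0.82]))
    (-165, array([ 0.51,  1.3 ,  0.9 , -0.57, -2.67,  1.05]))
    (-150, array([ 0.64,  1.31,  0.79, -0.23, -2.61,  1.37]))
    (-135, array([ 0.75,  1.29,  0.61,  0.05, -2.46,  1.61]))
    (-120, array([ 0.86,  1.24,  0.4 ,  0.25, -2.28,  1.74]))
    (-105, array([ 0.96,  1.17,  0.17,  0.41, -2.1 ,  1.79]))
    (-90, array([ 1.05,  1.1 , -0.08,  0.55, -1.91,  1.77]))
    (-75, array([ 1.14,  1.03, -0.33,  0.7 , -1.74,  1.71]))
    (-60, array([ 1.21,  0.96, -0.59,  0.88, -1.59,  1.59]))
    (-45, array([ 1.24,  0.91, -0.84,  1.12, -1.49,  1.41]))
    (30, array([-0.39,  1.3 , -0.91, -2.13, -1.94,  2.1 ]))
    (45, array([-0.44,  1.03, -0.71, -1.91, -1.63,  1.73]))
    (60, array([-0.39,  0.9 , -0.5 , -1.7 , -1.55,  1.4 ]))
    (75, array([-0.32,  0.87, -0.3 , -1.52, -1.59,  1.17]))
    (90, array([-0.24,  0.9 , -0.1 , -1.37, -1.7 ,  1.01]))
    (105, array([-0.15,  0.95,  0.1 , -1.26, -1.84,  0.89]))
    (120, array([-0.06,  1.01,  0.29, -1.17, -2.  ,  0.8 ]))
    (135, array([ 0.04,  1.08,  0.48, -1.09, -2.17,  
[... 20184 characters left out ...]
44, -0.48,  0.57, -1.3 , -1.09]))
    (-75, array([ 0.79,  0.35, -0.68,  0.74, -1.14, -1.05]))
    (-60, array([ 0.78,  0.24, -0.87,  0.97, -0.98, -1.03]))
    (30, array([ 0.02, -0.  , -0.54, -0.87, -0.46,  2.75]))
    (60, array([-0.23,  0.21, -0.28, -0.91, -1.03, -2.97]))
    (75, array([-0.23,  0.31, -0.15, -0.85, -1.23, -2.82]))
    (90, array([-0.2 ,  0.41, -0.02, -0.78, -1.41, -2.7 ]))
    (105, array([-0.15,  0.5 ,  0.1 , -0.7 , -1.57, -2.58]))
    (120, array([-0.09,  0.57,  0.21, -0.62, -1.7 , -2.45]))
    (135, array([-0.01,  0.64,  0.3 , -0.53, -1.82, -2.32]))
    (150, array([ 0.07,  0.69,  0.36, -0.43, -1.9 , -2.17]))
    (165, array([ 0.16,  0.73,  0.38, -0.32, -1.95, -2.  ]))
```

```bash
python3 - <<'E'
from h import *
np.set_printoptions(precision=2,suppress=True)
q=quat([0,0,-1],[1,0,0])
print(R.from_quat(q).as_matrix()[:,0], bot.solve_ik([530,100,330],list(q)))
bot.move_ptp([530,100,330],list(q))
st,_=snap("wrist","w1");print(bot.read_state()["t"],proj("wrist",[541,225,160],st),proj("wrist",[541,225,0],st))
E
```

```text
[0. 1. 0.] [ 2.96 -1.42 -0.05  0.   -2.94  0.18]
3.15 [330.34  42.34] [326.8   58.56]
```

View pics/w1.png

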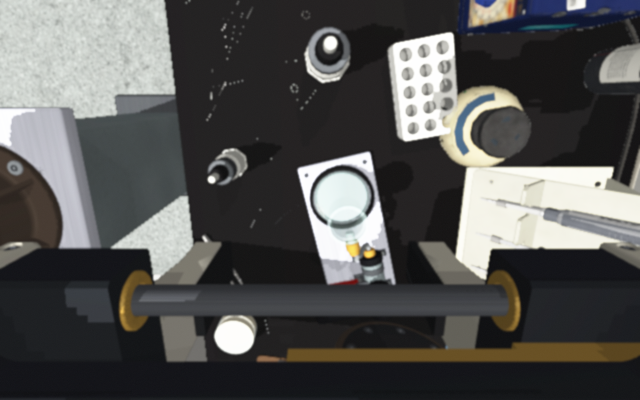

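Wrist view: the larger funnel stands at (328,50) and its predicted tip pixel matches. The grey hole rack is at (425,88), the bottle at (490,128), the small funnel at (225,165), and the flask foot at (342,197) with its rim at about (346,223).

```bash
python3 - <<'E'
from h import *
np.set_printoptions(precision=1,suppress=True)
st=ld("w1");im=cv2.imread("pics/w1.png")
hsv=cv2.cvtColor(im,cv2.COLOR_BGR2HSV)
m=((hsv[...,2]>120)&(hsv[...,1]<60)).astype(np.uint8)
sub=np.zeros_like(m);sub[15:100,290:365]=m[15:100,290:365]
n,l,s,c=cv2.connectedComponentsWithStats(sub)
for i in range(1,n):
  if s[i,4]>30: print(s[i],c[i])
print("tip",onz("wrist",(330.5,43.5),160,st))
pts=np.argwhere(sub>0)[:,::-1].astype(np.float32);hull=cv2.convexHull(pts)
print("bead ell",e:=cv2.fitEllipse(hull),onz("wrist",e[0],3,st))
print("rim proj",proj("wrist",[565,23.3,137],st))
for uv in [(390,45),(455,34),(398,140),(458,133)]: print("rack",onz("wrist",uv,45,st))
print("bottle stop",onz("wrist",(500,130),110,st),"body",onz("wrist",(480,128),50,st))
a=im[150:290,270:420];cv2.imwrite("pics/c1.png",cv2.resize(a,None,fx=5,fy=4.2,interpolation=2))
a=im[5:105,280:380];cv2.imwrite("pics/c2.png",cv2.resize(a,None,fx=5,fy=5,interpolation=2))
E
```

```text
[304  28  45  55 944] [322.5  60.6]
[323  36  15  17 202] [329.6  43.8]
tip [541.2 224.  160. ]
bead ell ((322.1302795410156, 59.77912139892578), (46.95109939575195, 75.73149108886719), 40.86419677734375) [534.4 223.1   3. ]
rim proj [348.4 227.7]
rack [620.7 236.9  45. ]
rack [702.2 249.5  45. ]
rack [638.7 116.4  45. ]
rack [720.3 125.8  45. ]
bottle stop [743.8 136.1 110. ] body [747.3 132.9  50. ]
```

View pics/c1.png

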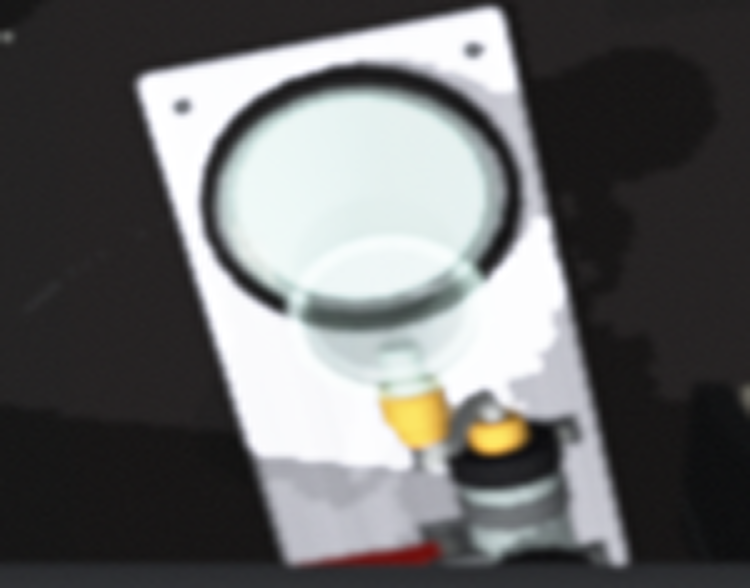

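View pics/c2.png

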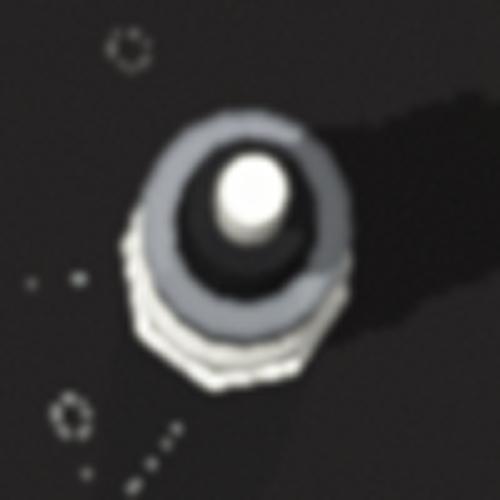

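```bash
python3 - <<'E'
from h import *
np.set_printoptions(precision=1,suppress=True)
st=ld("w1");im=cv2.imread("pics/w1.png")
print("hubtop",onz("wrist",(329.6,48),103,st),"rim",onz("wrist",(347.6,224),137,st))
print("foot",onz("wrist",(342.5,197),6,st))
print("plate c",[onz("wrist",u,4,st) for u in [(298,168.5),(370,152)]])
st0=bot.read_state()
a=im[195:250,320:375];cv2.imwrite("pics/c3.png",cv2.resize(a,None,fx=10,fy=10,interpolation=2))
E
```

```text
hubtop [541.9 226.6 103. ] rim [563.9  28.1 137. ]
foot [566.4  23.    6. ]
plate c [array([497.5,  68.1,   4. ]), array([606.8,  93.3,   4. ])]
```

View pics/c3.png

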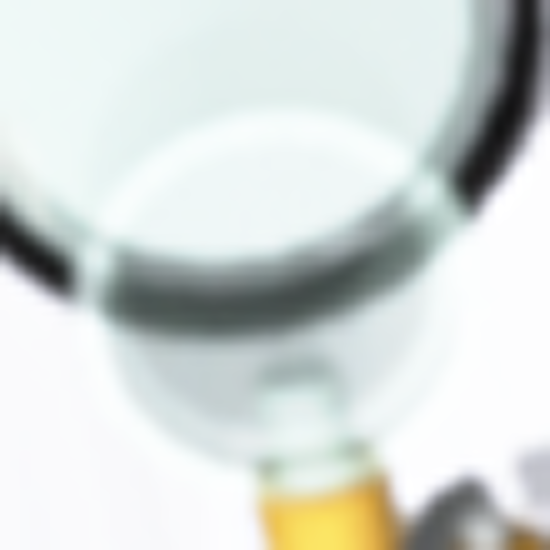

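Measurements agree: funnel axis about (541.5,225), flask about (565.5,23.3), station yaw about 0.227 rad. The plate edge measures 112 mm, as it should. The plan is to grip the hub at 40° pitch with heading 105°, lay the funnel on its side, regrip the cup at 60°, and insert.

```bash
cat >> h.py <<'E'
U=np.array([np.cos(np.radians(105)),np.sin(np.radians(105)),0]);Z=np.array([0,0,1.])
Y0=np.array([-U[1],U[0],0])   # jaw axis, constant
def tq(zdir): return list(quat(zdir,Y0))
def tz(pitch,head=1):
    b=np.radians(pitch);return head*U*np.cos(b)-Z*np.sin(b)
def rep(tag=""):
    s=bot.read_state();print(tag,"t%.2f"%s["t"],"tcp",np.round(s["tcp_pos"],1),"F",np.round(s["contact_force"],1),"w%.1f"%s["width"],"j",np.round(s["joint_pos"],2));return s
E
python3 - <<'E'
from h import *
np.set_printoptions(precision=2,suppress=True)
bot.move_joints([0.13,0.2,0.05,-0.8,-1.45,0.2]);rep()
z=tz(40);G=np.array([541.5,225,84.])
j=bot.solve_ik(list(G-120*z),tq(z));print(j)
if j is not None and abs(np.array(j)-bot.read_state()["joint_pos"]).max()<1.2:
    bot.move_joints(list(j));rep()
    snap("side","s1");st,_=snap("wrist","w2")
E
```

```text
t6.27 tcp [537.8 233.8 293.4] F [0.4 0.  0.1] w87.7 j [ 0.13  0.2   0.05 -0.8  -1.45  0.2 ]
[-0.06  0.48  0.1  -0.81 -1.55  0.5 ]
 t6.98 tcp [565.8 136.8 162.1] F [ 0.5 -0.   1.2] w87.5 j [-0.06  0.48  0.1  -0.81 -1.55  0.5 ]
```

View pics/w2.png

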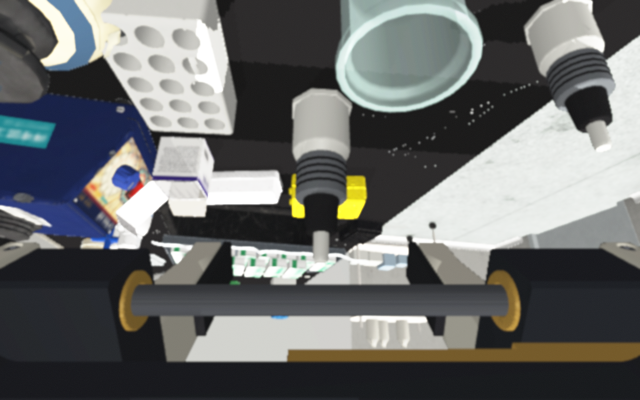

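View pics/s1.png

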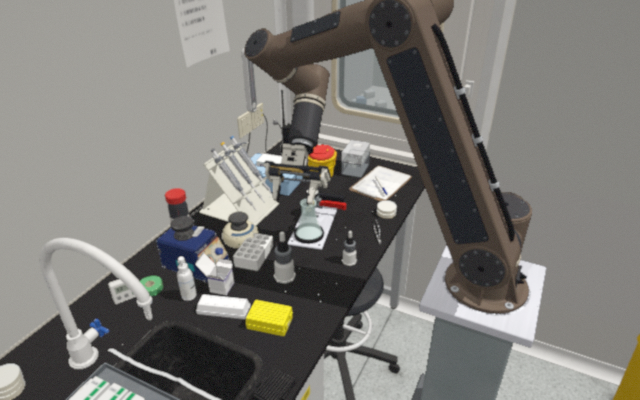

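The wrist camera rides underneath in this pose, near the flask. I'm turning the heading to 115° for clearance, then grasping.

```bash
sed -i 's/radians(105)/radians(115)/g' h.py; python3 - <<'E'
from h import *
np.set_printoptions(precision=2,suppress=True)
z=tz(40);G=np.array([541.5,225,84.])
j=bot.solve_ik(list(G-110*z),tq(z));print(j)
assert abs(np.array(j)-bot.read_state()["joint_pos"]).max()<1.0
bot.move_joints(list(j));rep()
bot.line_to(list(G+17*z),velocity=110);rep("at")
bot.move_gripper(40,force=35);rep("grip")
snap("side","s2");snap("scene","sc2")
E
python3 - <<'E'
import cv2
a=cv2.imread("pics/s2.png")[150:310,200:400];cv2.imwrite("pics/s2c.png",cv2.resize(a,None,fx=3.7,fy=3.7,interpolation=2))
E
```

```text
[-0.    0.57  0.21 -0.77 -1.65  0.55]
 t7.33 tcp [576.8 151.4 152.5] F [-0.4 -0.3  0.8] w87.6 j [ 0.    0.57  0.21 -0.77 -1.65  0.55]
at t8.64 tcp [536.5 236.4  73.4] F [0.5 0.  0.3] w87.3 j [ 0.12  0.59  0.05 -0.82 -1.44  0.61]
grip t9.58 tcp [535.9 236.8  73. ] F [-0.   0.3 -0.7] w39.7 j [ 0.12  0.59  0.05 -0.82 -1.44  0.61]
```

View pics/s2c.png

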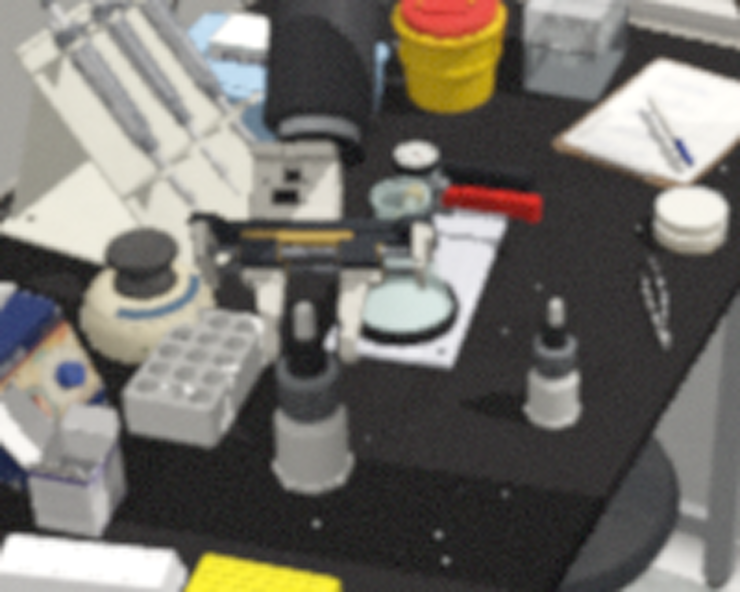

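```bash
python3 - <<'E'
from h import *
np.set_printoptions(precision=1,suppress=True)
st=ld("s2")
p=st["tcp_pos"];print(R.from_quat(st["eef_rot"]).as_matrix())
for q in (p,[541.5,225,160],[541.5,225,84],[541.5,225,0]): print((proj("side",q)-[200,150])*3.7, proj("scene",q))
E
python3 - <<'E'
import cv2
a=cv2.imread("pics/sc2.png")[120:240,200:360];cv2.imwrite("pics/sc2c.png",cv2.resize(a,None,fx=5,fy=5,interpolation=2))
E
```

```text
[[ 0.3 -0.9 -0.3]
 [-0.6 -0.4  0.7]
 [-0.8  0.  -0.6]]
[307.5 404.2] [253.6 193.8]
[303.2 303.8] [256.1 172.4]
[308.2 382.3] [257. 191.]
[313.5 463.8] [257.9 210.7]
```

View pics/sc2c.png

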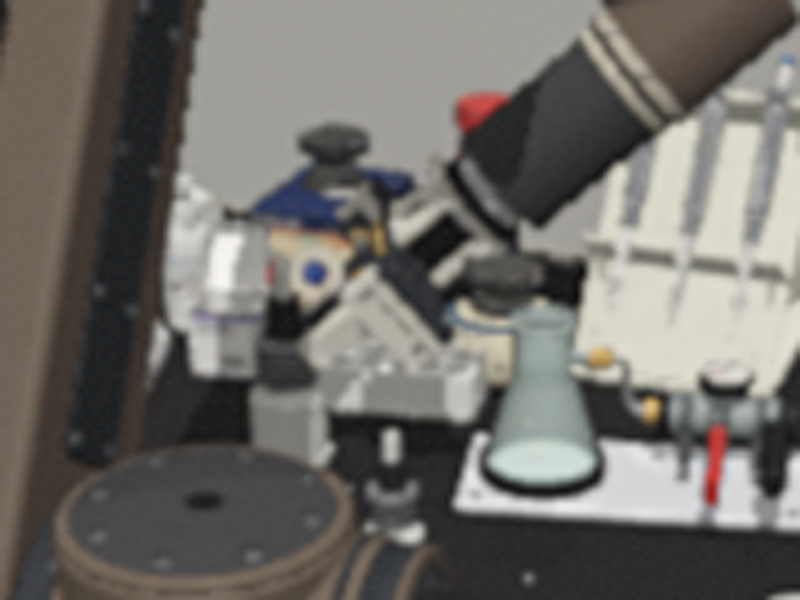

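```bash
python3 - <<'E'
from h import *
np.set_printoptions(precision=1,suppress=True)
rep()
st,im=snap("wrist","w3");
M=R.from_quat(st["eef_rot"]).as_matrix()
for o in ([0,0,0],[0,20,0],[0,-20,0],[0,20,-40],[0,0,-19]): print(o,proj("wrist",st["tcp_pos"]+M@np.array(o,float),st))
print("tip",proj("wrist",[541.5,225,160],st),proj("wrist",[541.5,225,84],st))
E
```

```text
t9.68 tcp [535.9 236.8  73. ] F [-0.6  1.  -0.9] w40.1 j [ 0.1  0.6  0.1 -0.8 -1.4  0.6]
[0, 0, 0] [318.8 231.3]
[0, 20, 0] [351.8 231.3]
[0, -20, 0] [285.8 231.4]
[0, 20, -40] [359.1 261.8]
[0, 0, -19] [318.8 244.3]
tip [318.8 398.5] [318.7 242.9]
```

View pics/w3.png

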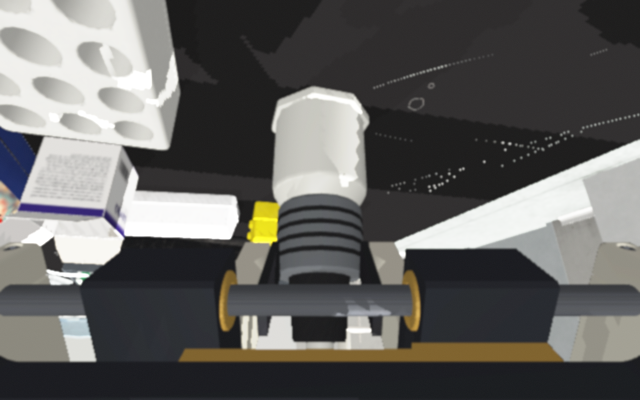

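```bash
python3 - <<'E'
from h import *
np.set_printoptions(precision=1,suppress=True)
for nm,w in (("w1",44),("w3",20)):
  st=ld(nm);M=R.from_quat(st["eef_rot"]).as_matrix()
  for a in (0,-20,-40):
    for y in (w,w+21):
      print(nm,y,a,[proj("wrist",st["tcp_pos"]+M@np.array([x,y,a],float),st) for x in (9.5,-9.5)])
a=cv2.imread("pics/w3.png")[170:350,220:420];cv2.imwrite("pics/w3c.png",cv2.resize(a,None,fx=4,fy=3.3,interpolation=2))
a=cv2.imread("pics/w1.png")[200:360,80:280];cv2.imwrite("pics/w1c.png",cv2.resize(a,None,fx=4,fy=3.3,interpolation=2))
E
```

```text
w1 44 0 [array([392.3, 216.5]), array([390.5, 245.7])]
w1 65 0 [array([427.4, 216.5]), array([424.6, 245.6])]
w1 44 -20 [array([399.8, 228.9]), array([397.5, 260.6])]
w1 65 -20 [array([438.5, 228.9]), array([435.1, 260.6])]
w1 44 -40 [array([409. , 244.2]), array([406.1, 278.9])]
w1 65 -40 [array([452. , 244.2]), array([447.8, 278.8])]
w3 20 0 [array([352.2, 216.5]), array([351.4, 245.7])]
w3 41 0 [array([387.3, 216.5]), array([385.6, 245.7])]
w3 20 -20 [array([355.6, 229. ]), array([354.6, 260.7])]
w3 41 -20 [array([394.3, 228.9]), array([392.2, 260.6])]
w3 20 -40 [array([359.8, 244.2]), array([358.5, 278.9])]
w3 41 -40 [array([402.8, 244.2]), array([400.2, 278.9])]
```

View pics/w3c.png

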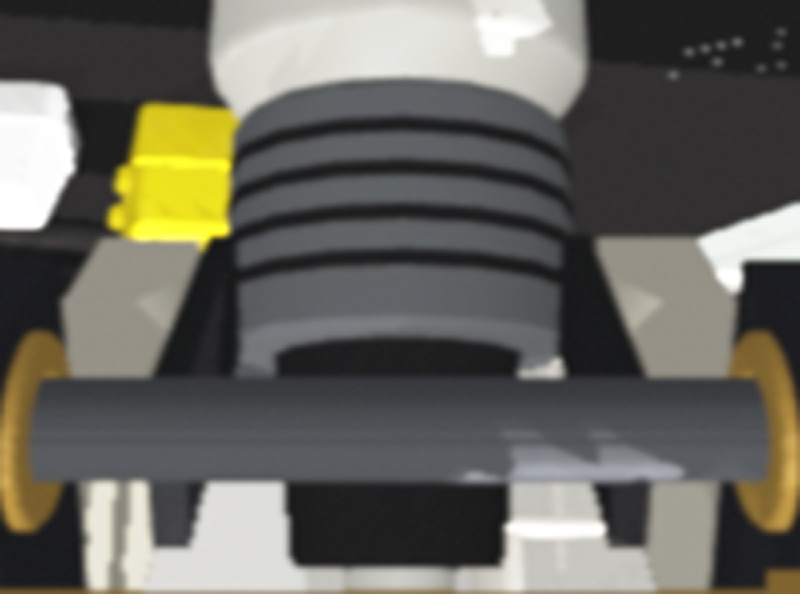

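View pics/w1c.png

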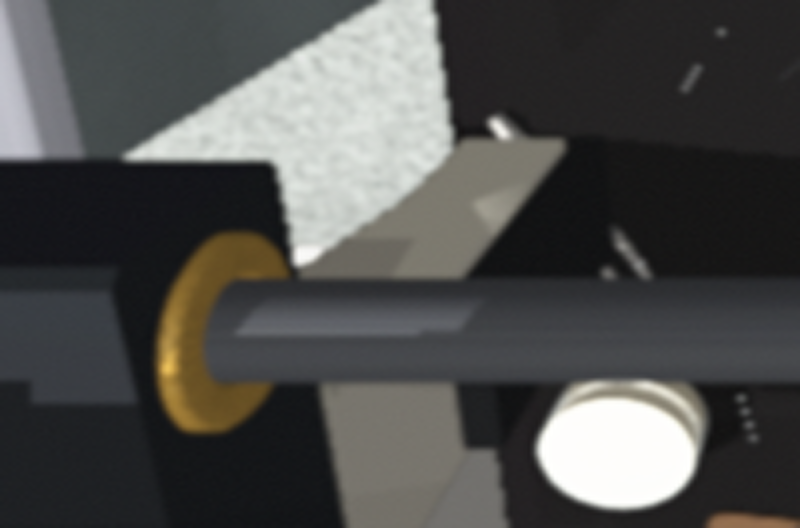

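The picture disagrees with the stated tool frame. In the wrist and side views the fingertips end about 36 mm short of the reported TCP: the tip edge is at row 242, where 231 would be expected for the TCP. The jaws reached 40 mm around the 34 mm stopper, so they hold nothing. I'll correct for this offset and advance.

```bash
cat >> h.py <<'E'
OFF=36.0   # real fingertips lie this far behind reported TCP
def tcp_for(G,z,retract=2): return list(np.array(G)+(19-retract+OFF)*np.array(z))
E
python3 - <<'E'
from h import *
z=tz(40);G=np.array([541.5,225,84.])
bot.move_gripper(88);
bot.line_to(tcp_for(G,z),velocity=80);rep("at")
bot.move_gripper(42,force=30);rep("grip")
st,im=snap("wrist","w4")
E
```

```text
at t11.28 tcp [524.1 262.   49.7] F [-0.1 -0.6  0.6] w87.8 j [ 0.16  0.6   0.01 -0.85 -1.39  0.62]
grip t12.02 tcp [524.4 261.8  50. ] F [ 0.9 -0.7  0.8] w47.4 j [ 0.16  0.6   0.01 -0.85 -1.39  0.62]
```

View pics/w4.png

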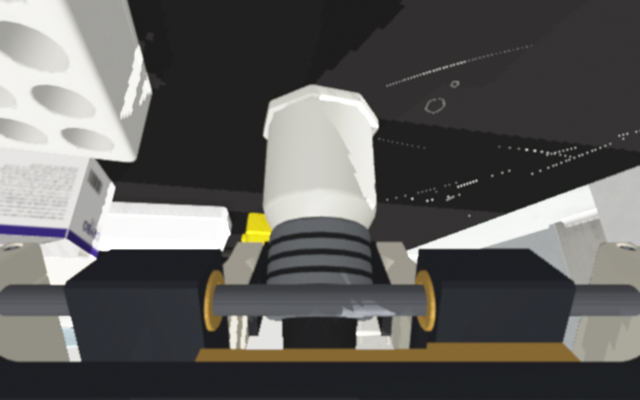

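```bash
python3 - <<'E'
from h import *
np.set_printoptions(precision=2,suppress=True)
st=bot.read_state()
R0=R.from_quat(st["eef_rot"]).as_matrix()
z0=R0[:,2]
zf=np.cos(np.radians(4))*U-np.sin(np.radians(4))*Z
ax=np.cross(Z,zf);rot=R.from_rotvec(ax/np.linalg.norm(ax)*np.radians(94))
q1=(rot*R.from_quat(st["eef_rot"])).as_quat(); z1=R.from_quat(q1).as_matrix()[:,2];print("z1",z1)
mid=np.array([520,235,25.]);off=53.
# grasp point offset 4 along zf
G1=mid+4*zf
bot.line_to(list(st["tcp_pos"]+[0,0,110]),velocity=130);rep("lift")
pre=G1+off*z1+[0,0,80]
j=bot.solve_ik(list(pre),list(q1));print(j)
np.savez("lay.npz",q1=q1,z1=z1,G1=G1,pre=pre)
assert abs(np.array(j)-bot.read_state()["joint_pos"]).max()<2.2
bot.line_to(list(pre),velocity=90,ori=list(q1));rep("pre")
snap("side","s3")
a=cv2.imread("pics/s3.png")[130:330,200:420];cv2.imwrite("pics/s3c.png",cv2.resize(a,None,fx=3.5,fy=2.95,interpolation=2))
a=cv2.imread("pics/s3.png")[130:330,200:420];cv2.imwrite("pics/s3c.png",cv2.resize(a,None,fx=3,fy=3,interpolation=2))
E
```

```text
z1 [ 0.29 -0.63 -0.72]
lift t13.07 tcp [523.8 261.7 159.2] F [-0.2 -1.3 -2.4] w47.2 j [ 0.16  0.47  0.07 -0.83 -1.52  0.48]
[ 1.09  0.5  -0.6   0.67 -1.1  -1.16]
pre t14.92 tcp [534.1 205.4  67.1] F [-0.1  0.  -1.1] w47.0 j [ 1.09  0.5  -0.6   0.67 -1.1  -1.16]
```

View pics/s3c.png

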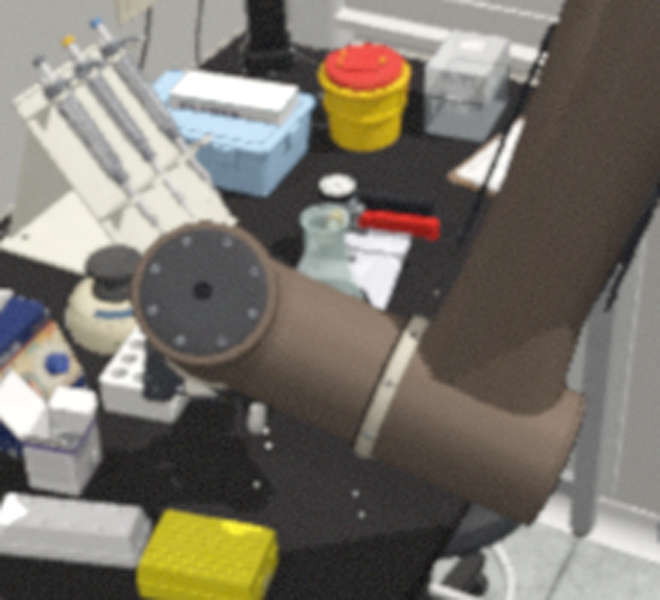

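```bash
python3 - <<'E'
from h import *
snap("scene","sc3");snap("wrist","w5")
a=cv2.imread("pics/sc3.png")[100:300,100:420];cv2.imwrite("pics/sc3c.png",cv2.resize(a,None,fx=2.5,fy=2.5,interpolation=2))
E
```

```text
(no output)
```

View pics/sc3c.png

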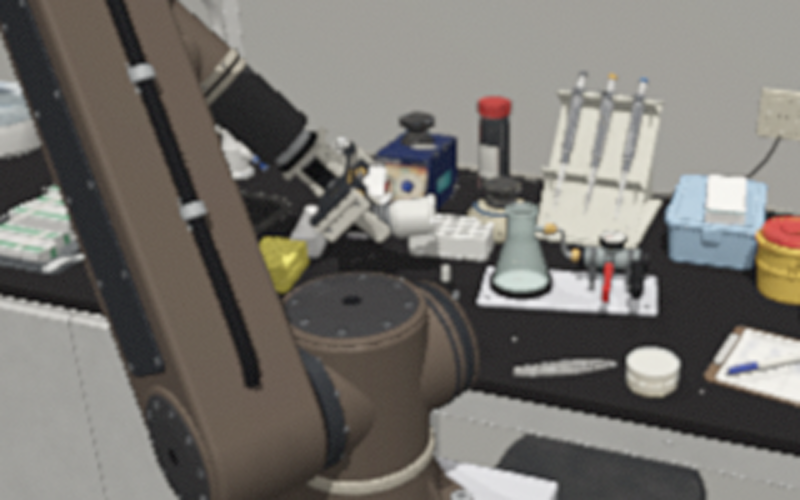

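View pics/w5.png

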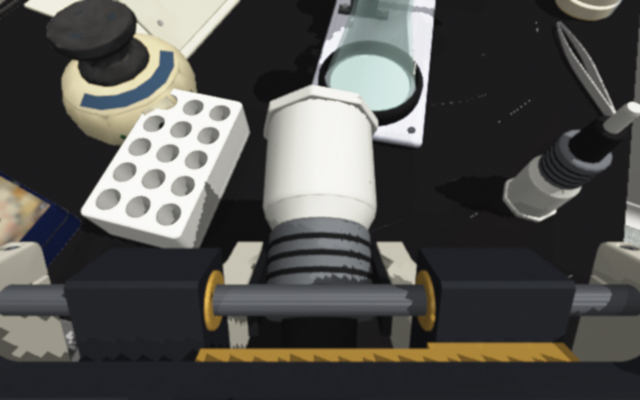

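```bash
python3 - <<'E'
from h import *
d=np.load("lay.npz");pre=d["pre"]
bot.line_to(list(pre-[0,0,76]),velocity=70);s=rep("low");f0=s["contact_force"][2]
for k in range(8):
    bot.line_to(list(pre-[0,0,77.5+1.5*k]),velocity=25);s=rep()
    if s["contact_force"][2]-f0>2.0: break
bot.move_gripper(86);rep("open")
snap("wrist","w6")
E
```

```text
low t16.30 tcp [534.  205.5  -9. ] F [ 0.   0.4 -2.4] w47.4 j [ 1.08  0.61 -0.66  0.74 -0.97 -1.28]
 t16.55 tcp [533.9 205.3 -10.7] F [-0.3 -0.4 -1.5] w47.6 j [ 1.08  0.61 -0.66  0.74 -0.97 -1.28]
 t16.80 tcp [534.1 205.4 -11.9] F [-1.1  1.9  4.3] w47.3 j [ 1.08  0.61 -0.66  0.74 -0.97 -1.28]
open t17.63 tcp [533.9 205.3 -12.4] F [-0.4 -0.3 -0.7] w86.3 j [ 1.08  0.61 -0.66  0.74 -0.97 -1.28]
```

View pics/w6.png

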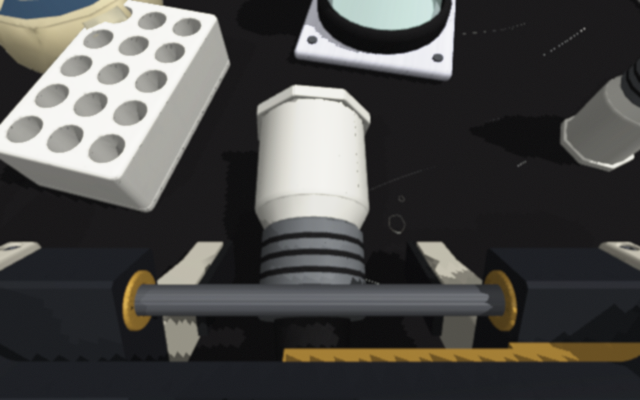

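```bash
python3 - <<'E'
from h import *
d=np.load("lay.npz");z1=d["z1"]
p=bot.read_state()["tcp_pos"]
bot.line_to(list(p-130*z1),velocity=160);rep("ret")
st,_=snap("wrist","w7")
mid=np.array([520,235,25.])
print("tip",proj("wrist",mid+80*U-[0,0,5],st),"mouth",proj("wrist",mid-80*U,st),"seat",proj("wrist",mid+23*U,st))
E
```

```text
ret t18.64 tcp [495.4 286.1  80.5] F [-0.4 -0.3  0.1] w86.0 j [ 1.22  0.54 -0.46  0.55 -1.22 -1.15]
tip [317.71330219 293.76834777] mouth [318.0239665  117.29714153] seat [317.83524651 219.23611589]
```

View pics/w7.png

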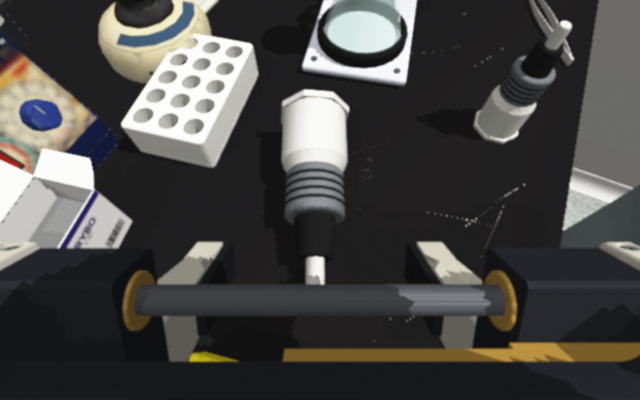

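Wrist view: the funnel lies steady on its side. The cup centreline is at column 315, the hub at (315,190) and the stem at (316,265). It points along u and is about 2 mm off laterally. Now I regrip the cup from the mouth side.

```bash
python3 - <<'E'
from h import *
np.set_printoptions(precision=2,suppress=True)
z=tz(60);mid=np.array([522,236,25.]);Gc=mid-46*U;Gc[2]=28
off=19-3+OFF
T=Gc+off*z
j=bot.solve_ik(list(T-110*z),tq(z));print(j)
assert abs(np.array(j)-bot.read_state()["joint_pos"]).max()<2.2
bot.line_to(list(T-110*z),velocity=90,ori=tq(z));rep("pre")
st,_=snap("wrist","w8")
for s in (-80,-46,23,80): print(s,proj("wrist",mid+s*U+[0,0,-s*.07],st))
np.savez("re.npz",T=T,z=z,Gc=Gc,mid=mid)
E
```

```text
[ 0.23  0.44 -0.05 -0.54 -1.25  0.43]
pre t20.54 tcp [553.5 168.7  78.7] F [-0.2  0.7 -0.2] w86.4 j [ 0.23  0.44 -0.05 -0.54 -1.25  0.43]
-80 [318.95 171.53]
-46 [318.94 202.43]
23 [318.92 249.38]
80 [318.91 277.69]
```

View pics/w8.png

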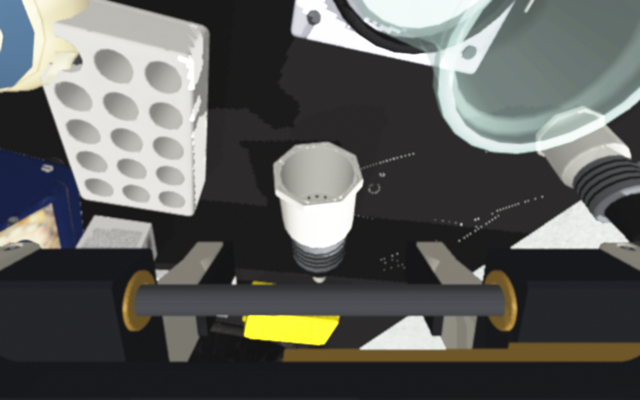

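```bash
python3 - <<'E'
from h import *
d=np.load("re.npz");T=d["T"]
bot.line_to(list(T),velocity=90);rep("at")
bot.move_gripper(50,force=30);rep("grip")
snap("wrist","w9")
E
```

```text
at t21.97 tcp [531.  217.8 -16.5] F [-0.8  0.3 -0.6] w86.0 j [ 0.31  0.53 -0.14 -0.61 -1.06  0.48]
grip t22.57 tcp [530.6 217.8 -16.9] F [ 0.4 -1.1  0.5] w56.2 j [ 0.31  0.53 -0.14 -0.61 -1.06  0.48]
```

View pics/w9.png

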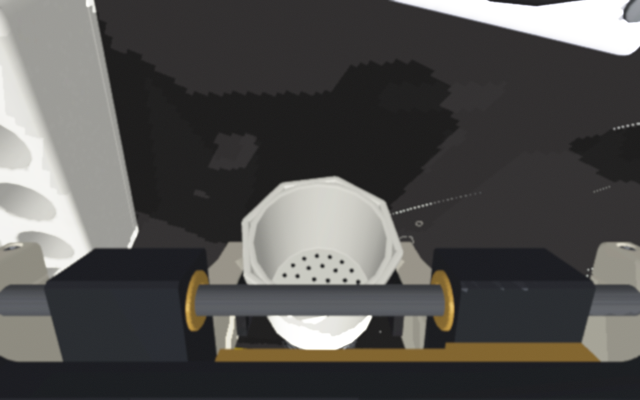

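```bash
python3 - <<'E'
from h import *
np.set_printoptions(precision=3,suppress=True)
d=np.load("re.npz");T=d["T"];mid=d["mid"]
Rg=R.from_quat(tq(d["z"])).as_matrix()
zf=np.cos(np.radians(4))*U-np.sin(np.radians(4))*Z
ax=np.cross(zf,-Z);ax/=np.linalg.norm(ax);rot=R.from_rotvec(ax*np.radians(86))
q2=(rot*R.from_matrix(Rg)).as_quat();R2=R.from_quat(q2).as_matrix();print("z",R2[:,2],rot.apply(zf))
seat=mid+23*zf
o_t=Rg.T@(seat-T)            # seat in tool frame
print("seat in tool",o_t)
rim=np.array([565.5,23.3,137.])
tgt=rim-R2@o_t
np.savez("ins.npz",q2=q2,tgt=tgt,o_t=o_t,rim=rim)
bot.line_to(list(T+[0,0,190]),velocity=160);rep("up")
hov=tgt+[0,0,95]
j=bot.solve_ik(list(hov),list(q2));print(j)
assert abs(np.array(j)-bot.read_state()["joint_pos"]).max()<2.3
bot.line_to(list(hov),velocity=110,ori=list(q2));rep("hov")
st,_=snap("scene","sc4");snap("side","s4");snap("wrist","w10")
for n,x0,y0,f in (("sc4",260,90,5),("s4",250,120,5)):
    a=cv2.imread(f"pics/{n}.png")[y0:y0+120,x0:x0+150];cv2.imwrite(f"pics/{n}c.png",cv2.resize(a,None,fx=f,fy=f,interpolation=2))
for n in ("scene","side"): print(n,[proj(n,rim+[0,0,h]) for h in (0,95,95-57,175)])
E
```

```text
z [ 0.35  -0.751 -0.559] [-0. -0. -1.]
seat in tool [-57.405   0.    -13.54 ]
up t23.96 tcp [529.8 217.8 171.8] F [ 0.  -0.2 -2.3] w56.3 j [ 0.32  0.32 -0.01 -0.53 -1.35  0.26]
[ 0.81   0.2   -0.743  0.932 -1.293 -0.966]
hov t26.47 tcp [584.  -15.7 272.2] F [-0.3 -0.2 -2.1] w56.0 j [ 0.81  0.2  -0.74  0.93 -1.29 -0.97]
scene [array([309.456, 183.393]), array([309.816, 158.89 ]), array([309.597, 173.759]), array([310.135, 137.131])]
side [array([308.336, 201.292]), array([307.655, 175.077]), array([308.069, 191.025]), array([307.043, 151.51 ])]
```

View pics/sc4c.png

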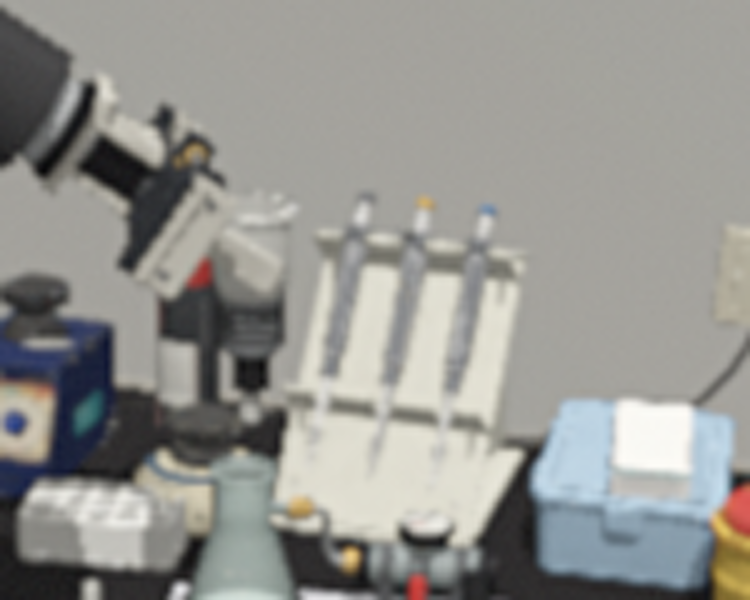

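View pics/s4c.png

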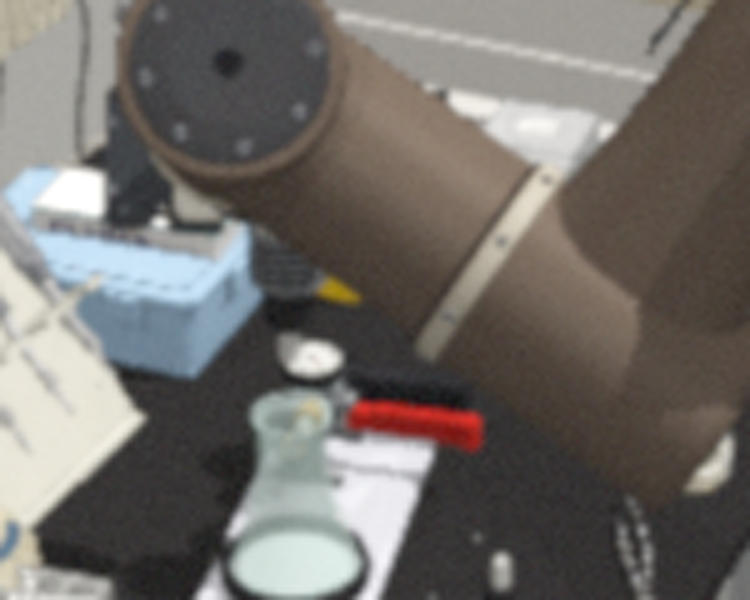

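View pics/w10.png

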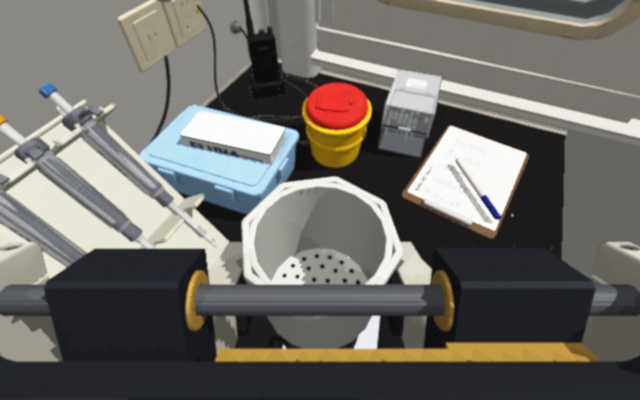

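```bash
python3 - <<'E'
import cv2,numpy as np
im=cv2.imread("pics/sc4.png")
np.set_printoptions(linewidth=250)
for r in (150,154,157,163,166,172,174,182,184,187): print(r,list(range(298,300))[0],im[r,298:325].sum(1)//3)
im=cv2.imread("pics/s4.png")
for r in (172,175,187,189,191,199,201,204): print("s",r,im[r,294:325].sum(1)//3)
a=cv2.imread("pics/sc4.png")[125:205,270:350];cv2.imwrite("pics/z1.png",cv2.resize(a,None,fx=7.5,fy=7.5,interpolation=2))
a=cv2.imread("pics/s4.png")[155:235,270:350];cv2.imwrite("pics/z2.png",cv2.resize(a,None,fx=7.5,fy=7.5,interpolation=2))
E
```

```text
150 298 [ 58  61  68  62  53  50  64  81  88  94  97 100 101 102  97  95  90  77  90 143 161 161 161 158 168 195 212]
154 298 [ 53  57  68  60  50  40  42  46  56  76  78  76  78  75  69  69  69  63  85 142 161 161 158 166 192 211 212]
157 298 [ 52  56  66  63  52  43  51  60  70  82  89  91  92  92  90  88  76  64  83 141 161 160 161 180 208 213 191]
163 298 [162 112  64  51  48  83 145 159 117  50  19  27  28  25  17  77 143 163 162 160 157 165 192 212 217 204 169]
166 298 [159 113  61  46  42  81 146 159 115  51  28  31  34  33  22  73 141 162 169 176 175 184 205 215 216 214 210]
172 298 [ 84  86  87  87  88  88  85  81  74  91 146 173 174 148 109  90  80  62  66 115 166 173 163 177 192 207 203]
174 298 [ 86  85  87  87  86  86  84  82  89  94 103 120 126 104  65  46  47  40  38 111 186 191 179 196 207 216 217]
182 298 [ 74  67  64  73 104 129 137 147 162 170 171 169 161 150 139 132 113 115 181 212 217 217 215 211 210 212 215]
184 298 [171 179 181 171 165 162 154 148 145 143 143 145 144 142 146 151 144 143 193 213 214 215 216 216 214 216 217]
187 298 [188 190 191 182 138 119 138 1
[... 435 characters left out ...]
 60  56  52  52  51  53  54  55  54  52]
s 189 [ 91  60  51  54  51  50  49  50  53  57  60  88 121 134 147 170 198 222 228 225 212 197 156 108  71  55  55  51  52  54  52]
s 191 [ 52  52  49  49  51  49  54  52  54  56  58  77 116 142 169 202 228 225 215 231 241 240 229 200 130  61  47  51  54  54  52]
s 199 [ 57  53  54  54  55  51  59  79 111 134 154 158 150 145 153 160 165 168 170 164 151 122 119 125 135 155 148  99  52  35  26]
s 201 [ 53  53  53  49  48  67 116 160 169 170 167 163 163 164 167 171 176 181 184 185 186 178 135  99  98 100 106 107 104  99  91]
s 204 [ 55  55  52  54  56  68 122 169 168 148 137 133 129 128 134 162 185 186 169 158 170 171 129 102 108  94  77  64  64  61  62]
```

View pics/z1.png

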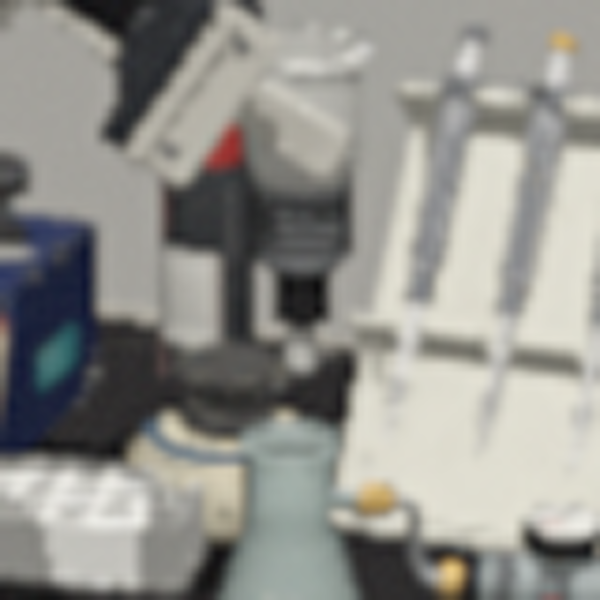

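View pics/z2.png

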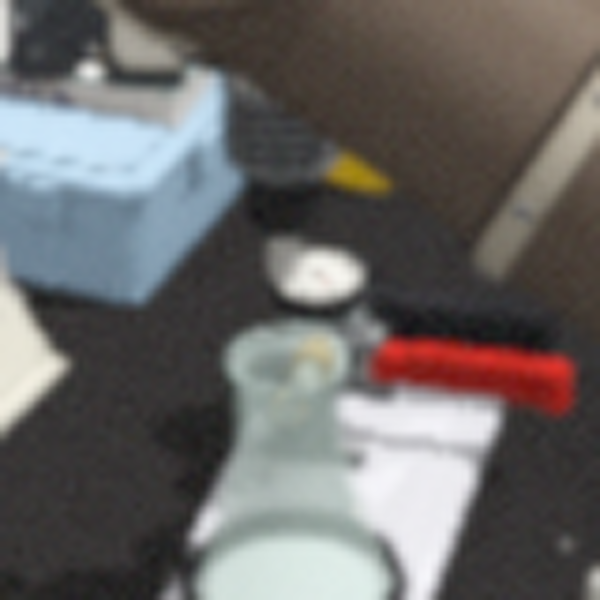

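Scene: the stopper centre column is 309.8 and the rim about 308.5. Side: the stem is at 307.8 and the rim at 307.8. That puts the funnel about 3 mm too far toward -y, so I correct and lower step by step under force watch.

```bash
python3 - <<'E'
from h import *
d=np.load("ins.npz");tgt=d["tgt"]+[0,3,0];np.save("tgt.npy",tgt)
bot.line_to(list(tgt+[0,0,95]),velocity=40)
bot.line_to(list(tgt+[0,0,50]),velocity=60);rep("50")
s=bot.read_state();f0=s["contact_force"]
for h in (42,36,32):
    bot.line_to(list(tgt+[0,0,h]),velocity=30);s=rep(h)
    if np.linalg.norm(s["contact_force"]-f0)>5: print("contact");break
for n,x0,y0 in (("scene",270,125),("side",270,155)):
    st,im=snap(n,n+"5");a=im[y0:y0+80,x0:x0+80,::-1];cv2.imwrite(f"pics/{n}5c.png",cv2.resize(a,None,fx=7.5,fy=7.5,interpolation=2))
st=bot.read_state();t0=st["tcp_pos"]-tgt;print("dev",t0)
E
```

```text
50 t27.77 tcp [584.  -12.9 227.2] F [-0.3 -0.7 -1.4] w55.9 j [ 0.81  0.25 -0.79  0.96 -1.23 -1.05]
42 t28.18 tcp [583.8 -13.  218.9] F [ 0.6 -0.6 -2.1] w56.1 j [ 0.8   0.26 -0.8   0.97 -1.22 -1.07]
36 t28.53 tcp [583.8 -13.1 212.8] F [-0.6  0.5 -1.2] w55.7 j [ 0.8   0.27 -0.81  0.98 -1.21 -1.08]
32 t28.82 tcp [583.7 -13.1 208.8] F [ 0.2 -0.  -2.2] w55.7 j [ 0.8   0.28 -0.81  0.98 -1.2  -1.09]
dev [2.96516794e-02 1.92170807e-02 3.20307375e+01]
```

View pics/scene5c.png

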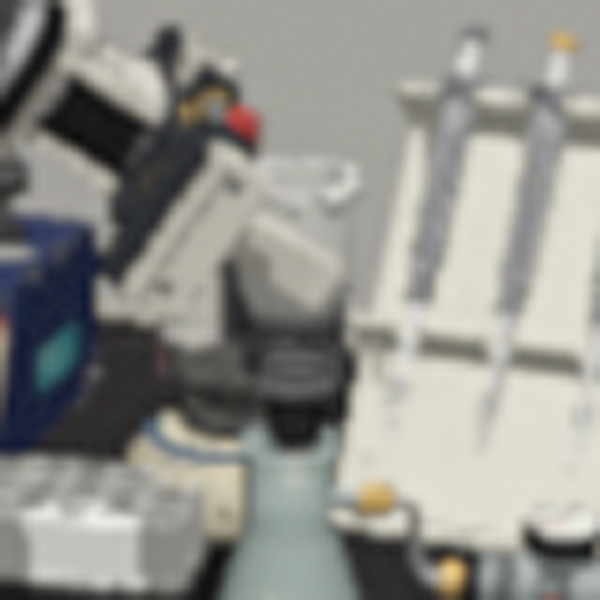

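View pics/side5c.png

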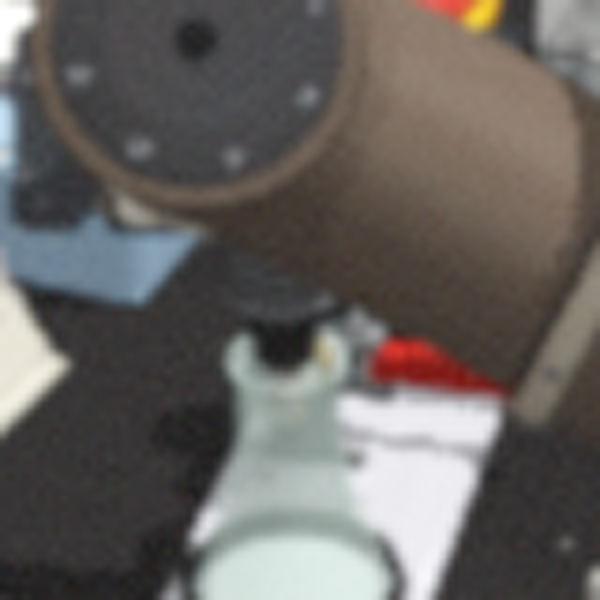

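```bash
python3 - <<'E'
import cv2,numpy as np
np.set_printoptions(linewidth=250)
im=cv2.imread("pics/scene5.png")
for r in (177,179,181,183,185,187,190): print(r,im[r,298:322].sum(1)//3)
im=cv2.imread("pics/side5.png")
for r in (197,199,200,201,202,203,204,206): print("s",r,im[r,297:320].sum(1)//3)
E
```

```text
177 [ 44  49  55  55  53  57  71  73  77  84  88  88  86  81  74  68  56  43 104 185 212 216 210 198]
179 [ 62  58  54  52  53  55  57  41  25  25  29  28  30  26  24  32  38  37 115 196 216 216 212 205]
181 [ 79  78  76  76  81  97 103  77  41  30  35  33  38  28  40  67  62  90 166 208 217 216 214 206]
183 [124 119 116 117 141 158 154 124  79  41  31  30  30  43  84 132 133 132 190 214 217 217 217 215]
185 [146 153 155 148 142 148 154 150 139 129 126 127 129 135 149 158 146 160 200 211 207 209 214 215]
187 [188 190 191 182 140 122 141 152 158 166 172 174 166 155 147 132 130 182 210 214 211 212 215 217]
190 [187 192 193 184 141 125 148 161 165 169 173 173 170 164 155 145 160 186 196 194 185 177 169 166]
s 197 [ 51  58  54  57  53  57  52  56  63  64  66  66  59  56  47  54  61  68  75 101 132 122  92]
s 199 [ 54  52  55  56  80  95  69  41  33  35  29  33  28  31  55 108 153 151 126 120 124 137 155]
s 200 [ 52  57  62  83 128 148 110  58  33  28  31  29  29  36  67 129 177 189 163 133 122 125 135]
s 201 [ 58  58  67 116 160 159 120  67  33  30  31  32  29  38  74 134 174 186 180 138 101  98 102]
s 202 [ 55  55  76 131 164 167 130  76  38  35  29  36  37  47  92 137 166 180 186 137  86  96  92]
s 203 [ 54  54  80 137 174 170 141 104  73  48  44  45  59  96 136 151 157 175 184 137  92 104  93]
s 204 [ 51  53  65 125 171 168 146 129 110  91  85  85 107 145 174 168 160 171 172 131 105 107  90]
s 206 [ 53  54  53  64 113 153 165 166 166 163 161 171 179 183 181 169 154 144 128 108  96  96  91]
```

```bash
python3 - <<'E'
from h import *
tgt=np.load("tgt.npy")+[-2,1,0]
bot.line_to(list(tgt+[0,0,32]),velocity=30);s=rep("32")
f0=s["contact_force"]
for h in (26,20,15,11,8,6,4.5,3,2,1,0,-1,-2):
    bot.line_to(list(tgt+[0,0,h]),velocity=25 if h>5 else 12);s=bot.read_state();df=s["contact_force"]-f0
    print(h,np.round(df,1),np.round(s["moment"],2),np.round(s["tcp_pos"]-tgt,1))
    if np.linalg.norm(df)>6: print("contact");break
np.save("tgt.npy",tgt);rep()
E
```

```text
32 t29.17 tcp [581.8 -11.8 209.1] F [-0.6 -0.6 -1.5] w56.1 j [ 0.81  0.27 -0.82  0.98 -1.21 -1.09]
26 [ 0.7 -0.5 -1.2] [2.9  1.41 0.02] [-0.  -0.1 25.8]
20 [0.9 1.4 0.3] [2.87 1.42 0.  ] [-0.1 -0.1 19.9]
15 [ 0.3  0.7 -0.2] [2.87 1.4  0.01] [-0.1 -0.1 14.9]
11 [0.3 0.5 0.8] [ 2.86  1.38 -0.04] [-0.1 -0.1 10.8]
8 [ 0.5 -0.5 -0.3] [2.91 1.5  0.01] [-0.1 -0.1  7.9]
6 [ 0.8 -0.1 -0.9] [2.88 1.46 0.03] [-0.  -0.1  5.9]
4.5 [ 0.5  0.9 -1. ] [2.84 1.37 0.01] [0.  0.  4.5]
3 [ 0.1 -0.5  1.1] [2.91 1.35 0.  ] [-0.  -0.   2.9]
2 [ 0.7  1.3 -1. ] [ 2.94  1.36 -0.01] [-0. -0.  2.]
1 [ 0.1  1.  -1. ] [ 2.87  1.4  -0.  ] [-0. -0.  1.]
0 [0.3 0.3 1.5] [2.41 1.15 0.07] [0.1 0.  0.2]
-1 [-0.1  0.8  6.3] [ 0.86  0.81 -0.23] [ 0.3 -0.2  0.1]
contact
 t32.67 tcp [582.1 -12.2 177.2] F [-0.7  0.2  4.8] w56.4 j [ 0.79  0.32 -0.85  1.01 -1.16 -1.16]
```

Contact came exactly at the predicted seating height (6 N). Releasing, backing off and checking.

```bash
python3 - <<'E'
from h import *
bot.move_gripper(87);rep("open")
s=bot.read_state();z=R.from_quat(s["eef_rot"]).as_matrix()[:,2]
bot.line_to(list(s["tcp_pos"]-130*z),velocity=130);rep("ret")
for n,x0,y0 in (("scene",270,125),("side",270,155)):
    st,im=snap(n,n+"6");a=im[y0:y0+80,x0:x0+80,::-1];cv2.imwrite(f"pics/{n}6c.png",cv2.resize(a,None,fx=7,fy=7,interpolation=2))
snap("wrist","w11")
E
```

```text
open t33.42 tcp [581.8 -12.  176. ] F [ 0.7 -0.6  0.4] w87.2 j [ 0.79  0.32 -0.85  1.01 -1.16 -1.16]
ret t34.57 tcp [536.1  85.  248.3] F [ 0.3  0.4 -1.1] w87.1 j [ 1.04  0.27 -0.68  0.76 -1.39 -1.06]
```

View pics/scene6c.png

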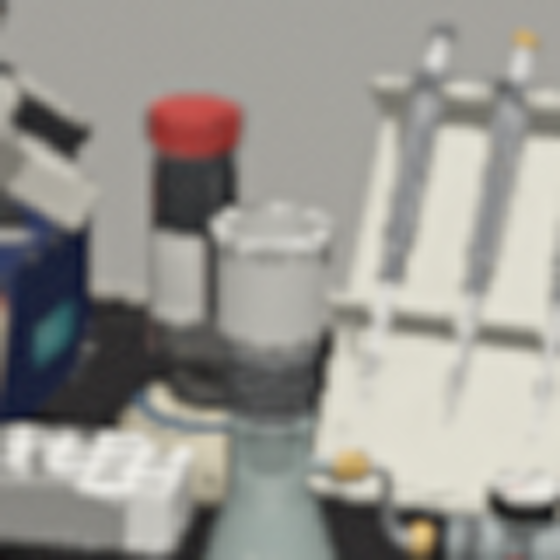

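View pics/side6c.png

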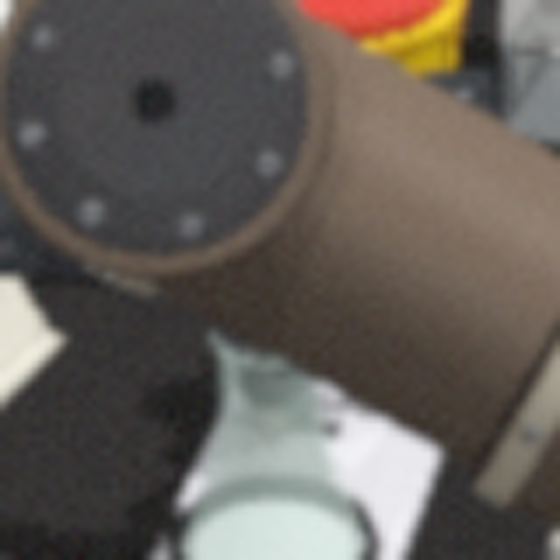

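View pics/w11.png

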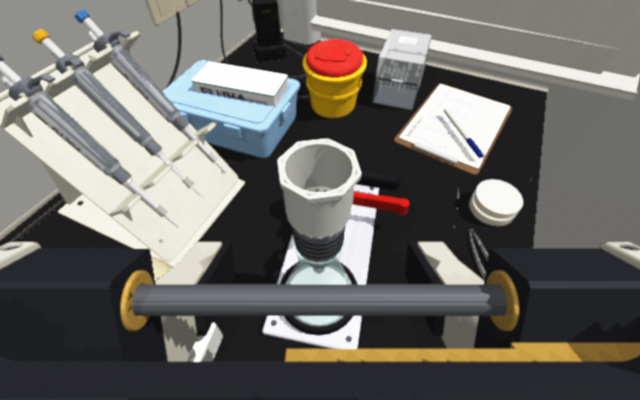

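The funnel is seated upright and free: in the wrist view the cup is at (319,175) and the hub sits on the rim. Next is the trigger, measured from the first wrist view.

```bash
python3 - <<'E'
from h import *
np.set_printoptions(precision=2,suppress=True)
im=cv2.imread("pics/wrist0.png")
s0=dict(tcp_pos=np.array([674.46,-0.05,189.53]),eef_rot=np.array([-7.07062397e-01,7.07150693e-01,5.19615485e-04,-6.28505945e-04]))
hsv=cv2.cvtColor(im,cv2.COLOR_BGR2HSV)
m=(((hsv[...,0]<8)|(hsv[...,0]>172))&(hsv[...,1]>150)&(hsv[...,2]>80)).astype(np.uint8)
n,l,s,c=cv2.connectedComponentsWithStats(m)
for i in range(1,n):
    if s[i,4]>100:
        print(s[i],c[i]); p=np.argwhere(l==i)[:,::-1].astype(np.float32);r=cv2.minAreaRect(p);print(r)
        for b in cv2.boxPoints(r): print(b,onz("wrist",b,63,s0))
a=im[0:120,330:550];cv2.imwrite("pics/t0.png",cv2.resize(a,None,fx=3.6,fy=3.6,interpolation=2))
E
```

```text
[ 423   37  102   35 1459] [477.86  53.52]
((473.30731201171875, 53.43625259399414), (19.065914154052734, 103.11500549316406), 80.32664489746094)
[420.88  52.7 ] [ 587.01 -114.07   63.  ]
[522.53  35.38] [ 502.2  -127.72   63.  ]
[525.73  54.17] [ 496.92 -113.     63.  ]
[424.08  71.5 ] [582.92 -98.96  63.  ]
```

View pics/t0.png

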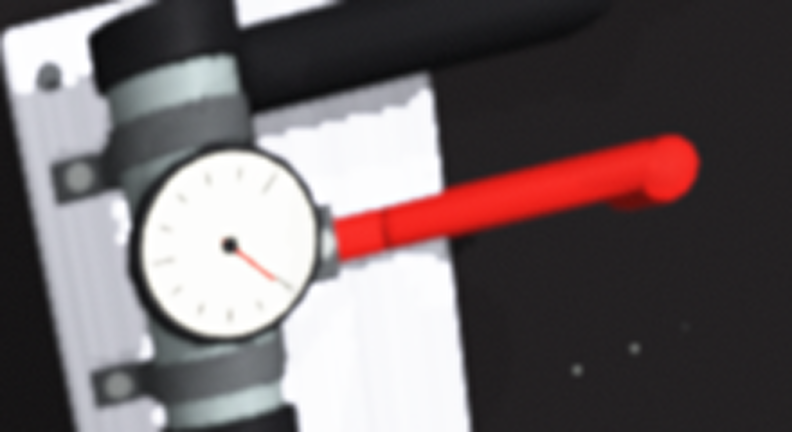

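```bash
python3 - <<'E'
from h import *
np.set_printoptions(precision=2,suppress=True)
X=np.array([.974,.225,0]);Yp=np.array([-.225,.974,0])
C=np.array([541.0,-138,52])
for back in (0,8):
 for p in (90,80,70,60,50):
  b=np.radians(p);z=X*np.cos(b)-Z*np.sin(b)
  for f in (1,-1):
    T=C-X*back+(19-2+OFF)*z
    j=bot.solve_ik(list(T),list(quat(z,Yp*f)))
    j2=bot.solve_ik(list(T-110*z),list(quat(z,Yp*f)))
    print(back,p,f,j,j2)
E
```

```text
0 90 1 [ 0.1   0.37 -0.48  0.   -0.73 -1.44] [ 0.1   0.24 -0.36  0.   -0.97 -1.44]
0 90 -1 [ 0.1   0.37 -0.48  0.   -0.73  1.7 ] [ 0.1   0.24 -0.36  0.   -0.97  1.7 ]
0 80 1 [ 0.08  0.3  -0.58 -0.05 -0.51 -1.39] [ 0.08  0.13 -0.5  -0.04 -0.77 -1.4 ]
0 80 -1 [ 0.08  0.3  -0.58 -0.05 -0.51  1.76] [ 0.08  0.13 -0.5  -0.04 -0.77  1.74]
0 70 1 [ 0.05  0.26 -0.65 -0.19 -0.32 -1.23] [ 0.04  0.04 -0.62 -0.12 -0.56 -1.3 ]
0 70 -1 [ 0.05  0.26 -0.65 -0.19 -0.32  1.91] [ 0.04  0.04 -0.62 -0.12 -0.56  1.84]
0 60 1 [-0.05  0.25 -0.61 -0.58 -0.25 -0.77] [-0.03 -0.01 -0.69 -0.33 -0.4  -1.04]
0 60 -1 [-0.05  0.25 -0.61 -0.58 -0.25  2.37] [-0.03 -0.01 -0.69 -0.33 -0.4   2.1 ]
0 50 1 [-0.33  0.26 -0.53 -1.14 -0.38 -0.02] [-0.28  0.   -0.63 -0.83 -0.44 -0.39]
0 50 -1 None [-0.28  0.   -0.63 -0.83 -0.44  2.75]
8 90 1 [ 0.1   0.36 -0.49  0.   -0.72 -1.44] [ 0.1   0.23 -0.38  0.   -0.97 -1.44]
8 90 -1 [ 0.1   0.36 -0.49  0.   -0.72  1.7 ] [ 0.1   0.23 -0.38  0.   -0.97  1.7 ]
8 80 1 [ 0.08  0.29 -0.6  -0.05 -0.51 -1.38] [ 0.07  0.12 -0.51 -0.04 -0.77 -1.39]
8 80 -1 [ 0.08  0.29 -0.6  -0.05 -0.51  1.76] [ 0.07  0.12 -0.51 -0.04 -0.77  1.75]
8 70 1 [ 0.05  0.25 -0.66 -0.19 -0.32 -1.22] [ 0.04  0.03 -0.64 -0.12 -0.56 -1.29]
8 70 -1 [ 0.05  0.25 -0.66 -0.19 -0.32  1.92] [ 0.04  0.03 -0.64 -0.12 -0.56  1.85]
8 60 1 [-0.06  0.24 -0.61 -0.59 -0.26 -0.75] [-0.04 -0.02 -0.69 -0.34 -0.41 -1.03]
8 60 -1 [-0.06  0.24 -0.61 -0.59 -0.26  2.39] [-0.04 -0.02 -0.69 -0.34 -0.41  2.12]
8 50 1 [-0.34  0.25 -0.54 -1.15 -0.39  0.  ] [-0.3  -0.   -0.63 -0.83 -0.45 -0.37]
8 50 -1 None [-0.3  -0.   -0.63 -0.83 -0.45  2.77]
```

```bash
cat >> h.py <<'E'
X=np.array([.974,.225,0]);Yp=np.array([-.225,.974,0])
bz=np.radians(70);ZT=X*np.cos(bz)-Z*np.sin(bz);QT=list(quat(ZT,Yp))
def trigT(C): return np.array(C)-X*8+(19-2+OFF)*ZT
E
python3 - <<'E'
from h import *
np.set_printoptions(precision=2,suppress=True)
s=bot.read_state()
bot.line_to(list(s["tcp_pos"]+[0,0,170]),velocity=200);rep("up")
C=np.array([541.0,-138,52]);T=trigT(C)
hi=T-110*ZT+[0,0,150]
j=bot.solve_ik(list(hi),QT);print(j);assert abs(np.array(j)-bot.read_state()["joint_pos"]).max()<1.6
bot.move_joints(list(j));rep("hi")
bot.line_to(list(T-110*ZT),velocity=160);rep("pre")
st,im=snap("wrist","w12");snap("side","s7")
pad=C+Yp*31.5;gr=C-Yp*25.5
for p in (C,pad,gr,pad-37*X): print(proj("wrist",p,st))
E
```

```text
up t35.72 tcp [535.9  84.6 417.3] F [-0.6  0.1 -1.4] w86.5 j [ 1.05  0.13 -0.45  0.75 -1.66 -0.81]
[ 0.04 -0.12 -0.42 -0.08 -0.93 -1.35]
hi t36.92 tcp [ 514.  -143.9  254.9] F [-0.1  0.3  0.4] w87.1 j [ 0.04 -0.11 -0.42 -0.08 -0.93 -1.35]
pre t38.00 tcp [ 514.9 -143.9  106.3] F [ 0.8 -0.5  1.5] w86.9 j [ 0.04  0.03 -0.63 -0.12 -0.56 -1.29]
[320.55 209.73]
[361.15 209.79]
[287.69 209.69]
[364.99 169.13]
```

View pics/w12.png

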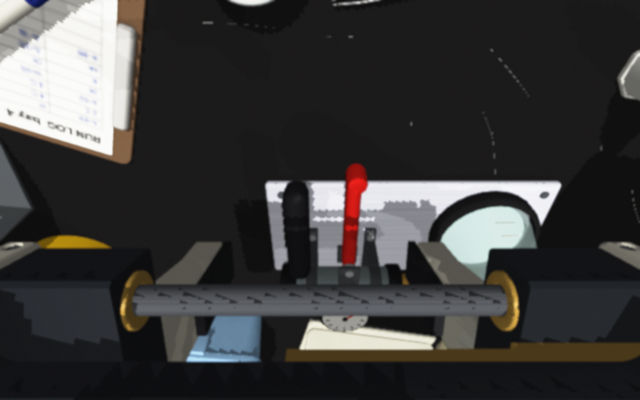

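View pics/s7.png

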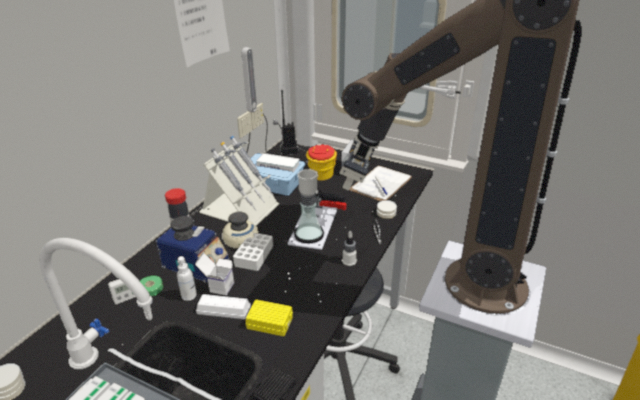

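Wrist view: the black grip's outer face is at column 284 and the red trigger's pushed face at about 360 on row 210, about 58 mm over both as stated. The side view shows the funnel standing in the flask. Now I straddle both and squeeze.

```bash
python3 - <<'E'
from h import *
C=np.array([541.0,-138,52])-7*Yp;T=trigT(C);np.save("trig.npy",T)
bot.line_to(list(T-110*ZT),velocity=60)
bot.line_to(list(T),velocity=100);s=rep("at")
snap("wrist","w13")
E
```

```text
at t39.62 tcp [ 552.7 -142.6    2.8] F [-0.4 -0.4 -0.5] w86.8 j [ 0.03  0.26 -0.65 -0.21 -0.33 -1.19]
```

View pics/w13.png

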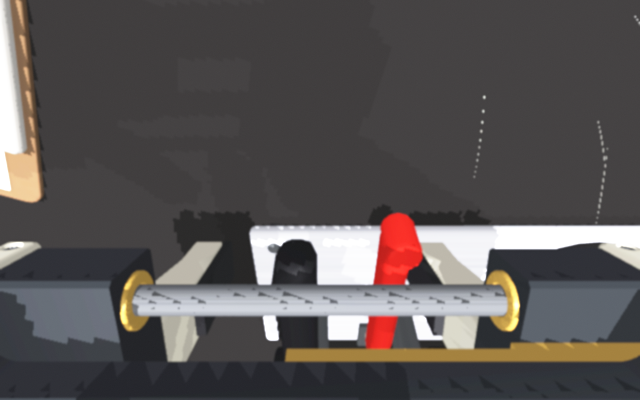

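```bash
python3 - <<'E'
from h import *
for w in (60,50,44,40,36,32):
    bot.move_gripper(w,force=25);s=rep(w)
    if s["width"]>w+1.5: break
bot.pause(0.3);rep()
snap("wrist","w14")
E
```

```text
60 t40.36 tcp [ 552.3 -142.2    2.2] F [-2.8  4.3  4.1] w60.1 j [ 0.03  0.26 -0.65 -0.21 -0.33 -1.19]
50 t40.83 tcp [ 552.5 -141.9    2.3] F [-0.6  7.2  1.8] w50.2 j [ 0.03  0.26 -0.65 -0.21 -0.33 -1.19]
44 t41.22 tcp [ 552.7 -141.8    2.3] F [-1.1  7.1  1.9] w44.2 j [ 0.03  0.26 -0.65 -0.21 -0.33 -1.19]
40 t41.57 tcp [ 553.1 -142.6    2.3] F [ 4.   1.5 -3.4] w39.9 j [ 0.03  0.26 -0.65 -0.21 -0.33 -1.19]
36 t41.79 tcp [ 553.2 -143.1    2.3] F [ 6.  -2.2 -5.6] w38.5 j [ 0.03  0.26 -0.65 -0.21 -0.33 -1.19]
 t42.09 tcp [ 553.3 -143.1    2.3] F [ 4.6 -2.7 -5.5] w38.9 j [ 0.03  0.26 -0.65 -0.21 -0.33 -1.19]
```

View pics/w14.png

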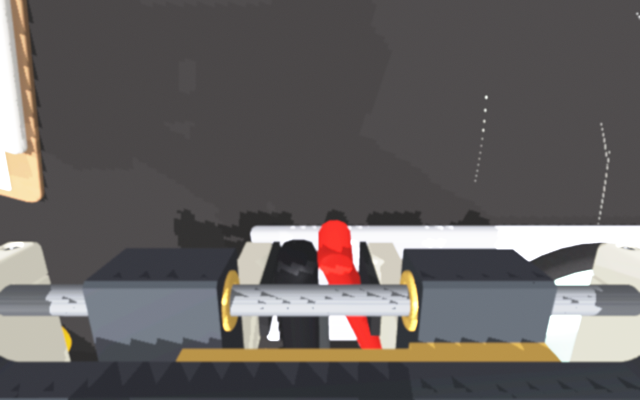

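```bash
python3 - <<'E'
from h import *
bot.move_gripper(30,force=45);bot.pause(0.4);rep("45N")
st,im=snap("wrist","w15");snap("scene","sc8")
a=im[200:360,220:440,::-1];cv2.imwrite("pics/w15c.png",cv2.resize(a,None,fx=3.6,fy=3.6,interpolation=2))
E
```

```text
45N t42.76 tcp [ 553.3 -143.4    2.3] F [ 5.7 -5.7 -6.2] w37.9 j [ 0.03  0.26 -0.65 -0.21 -0.33 -1.19]
```

View pics/w15c.png

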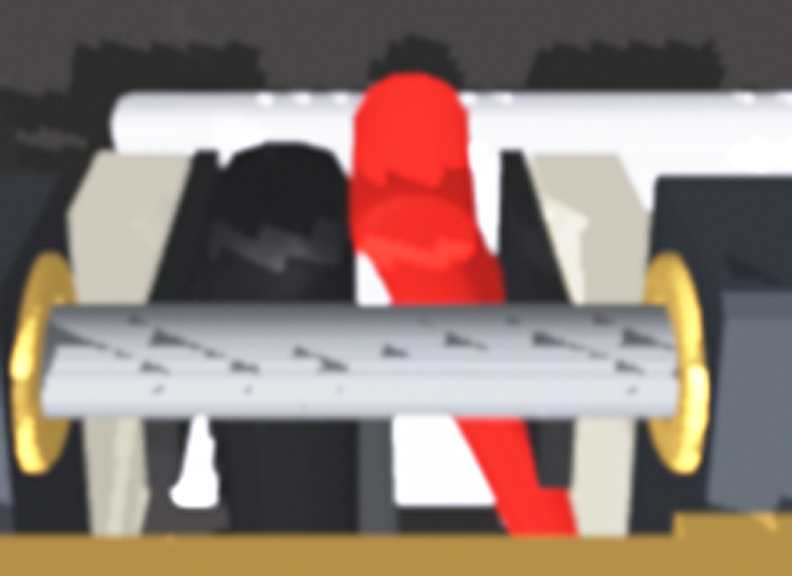

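The trigger end moved about 64 px, or 30 mm at 2.1 px/mm. That corresponds to about 0.33 rad, and the width of 37.9 mm matches the stated 38 mm fully in. Releasing and retreating.

```bash
python3 - <<'E'
from h import *
T=np.load("trig.npy")
bot.move_gripper(87);rep("open")
bot.line_to(list(T-110*ZT),velocity=130)
bot.line_to(list(T-110*ZT+[0,0,80]),velocity=160);bot.pause(.3);rep("ret")
st,im=snap("wrist","w16")
for n,x0,y0 in (("scene",270,125),("side",270,140)):
    st,im=snap(n,n+"9");a=im[y0:y0+90,x0:x0+110,::-1];cv2.imwrite(f"pics/{n}9c.png",cv2.resize(a,None,fx=6,fy=6,interpolation=2))
E
```

```text
open t43.83 tcp [ 552.5 -142.7    2.2] F [ 0.1 -0.1 -0.3] w87.0 j [ 0.03  0.26 -0.65 -0.21 -0.33 -1.19]
ret t45.77 tcp [ 515.4 -151.   184.6] F [ 0.5  0.3 -0.1] w87.2 j [ 0.02 -0.05 -0.52 -0.1  -0.77 -1.3 ]
```

View pics/scene9c.png

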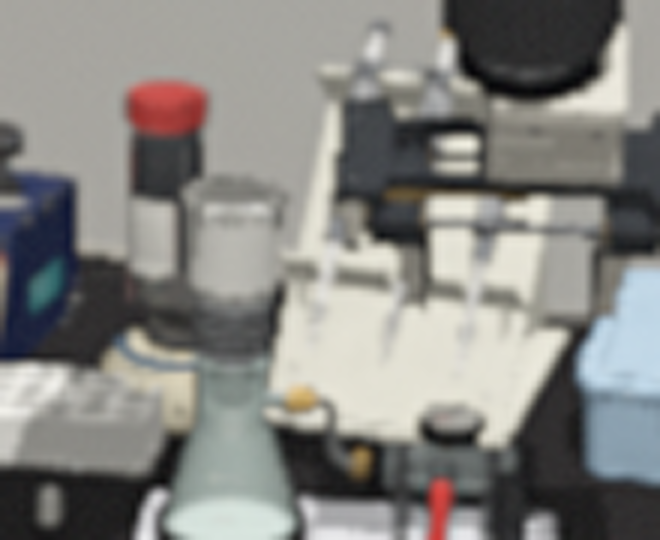

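View pics/side9c.png

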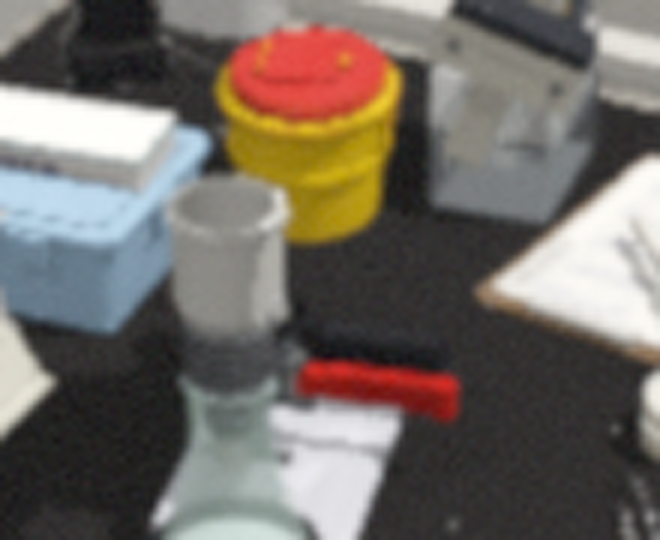

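View pics/w16.png

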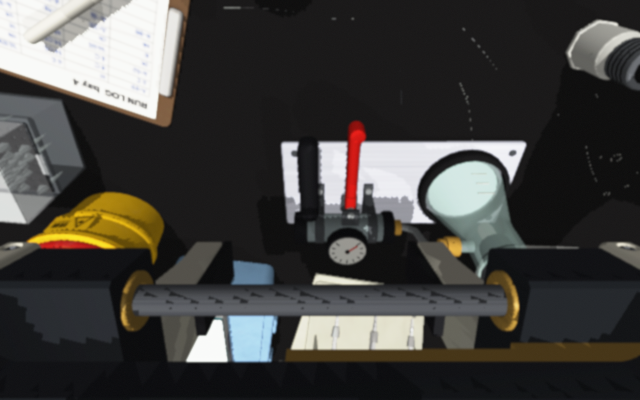

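Trigger is back at rest, parallel to the grip at (353,165) in the wrist view. The funnel stands straight with its hub on the rim, at side (308,190). Handing in.

```bash
python3 - <<'E'
from h import *
rep();bot.close_job()
E
```

```text
t45.92 tcp [ 515.7 -151.   185.2] F [-0.3  0.3  0.1] w86.9 j [ 0.02 -0.05 -0.52 -0.1  -0.77 -1.3 ]
the job is handed in; nothing more can be done
```

The funnel is seated in the flask and the trigger has been squeezed and released. I handed the job in at 45.9 s; it gives no verdict.

**What I did:** I gripped the larger funnel by its hub, laid it on its side and regripped it by the cup. I then turned it stem down and lowered it in small steps until it touched at the predicted seat height, with about 6 N of contact. After letting go, I squeezed grip and trigger together to 37.9 mm, which matches the stated 38 mm for fully in, and released.

**Last checks:**
- **Funnel:** the scene and side views show it upright with its hub on the rim.
- **Trigger:** its end swung about 30 mm when squeezed, roughly 0.33 rad by pixel scale. In the last wrist view it is back beside the grip.
- **Robot:** it is clear of everything, with about 0 N of contact force.
- **Bystanders:** I never reached for the yellow rack or the tip box and neither looked disturbed, but I did not measure their positions afterwards.

**What disagreed:**
- **Fingertips:** they end about 36 mm short of the reported TCP. My first closing held nothing because of this; I corrected for it from the images.
- **Flask position:** my first estimate was 2–4 mm off. I corrected it by comparing stopper and rim in both fixed views before lowering.

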